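# Roll the flask tub into the heating bay and hold its recessed reset

## Robot

A 7-joint arm with a two-finger parallel gripper is mounted at the origin on the work surface. World frame = base frame: x ahead of the robot, y to its left, z up, the work surface at z = 0. Lengths are in m, angles in rad, forces in N, time in s.
With the tool pointing down it reaches from about 0.425 to 0.825 m from the base axis. Payload 3.6 kg.
Tool frame: the origin (TCP) lies midway between the tips of the shut fingers; the grasp point (between the pads) lies 19 mm behind it (manip.pinch_z is the distance from the TCP to the grasp point, in m); x points along the fingers, z is the direction in which the jaws open and shut, and the axes are right-handed (so a half turn about x gives the same grasp; the last joint's range is limited). The gripper opens to 93 mm and grips with 3 to 60 N. Pads are 15 mm wide; open, the fingers measure 128 mm over their backs; the gripper's body (75 mm by 188 mm) begins 65 mm behind the grasp point.
Start: joints at [1.091, 0.615, -0.013, 1.423, 0.008, 1.103, -0.04], TCP at [0.284, -0.584, 0.192] pointing down, gripper open.
Joint ranges: [-3.12, 3.12], [-0.3, 2.06], [-1.34, 1.32], [0.26, 2.42], [-1.36, 4.5], [0.01, 1.98], [-2.84, 2.84]. Speed limits (rad/s): [2.79, 2.79, 3.14, 3.14, 3.14, 3.14, 3.14].

## Interface

Orientations are given as a unit quaternion [x, y, z, w].
In Python, from workcell import manip gives the robot as it stands.
- The arm moves only by the tool move_arm, never from a script. Its argument "plan" is a list of rows, each a list of 5 numbers: the shift along the tool's x, y, z in mm, then the turn about the tool's x in rad, then the opening, from 0 (shut) to 1 (fully open). In form: [[tx, ty, tz, yaw, jaw], ...]. A call has 1 to 12 rows; each row shifts and turns the pose as measured when the row begins, along the tool's axes as they then stand; what a row does not reach is not made up. A row lasts 1/12 s, in which the tool goes at most 41.7 mm and 7.16 degrees, less where a joint would pass 70% of its speed; a pose out of reach is approached as far as the arm can. A call is refused whole if a number of a shift passes 41.7 or a number of a turn 0.125, either way. A call with a gripper value outside its range is refused whole. The fingers move at their own pace and stop on an object; "force" is the grip in N (left out, the last holds). Time passes only in rows, so rows that do not move let the fingers close. It gives the time, the measured TCP pose, the force and the opening at its end, in the units of the state.
- manip.observe(): the state, without advancing time (a new reading comes with each control period).
- manip.get_image(name): name is "scene" or "top"; returns a dict with "frame" (420x560x3 uint8, red, green, blue), "vertical_fov" (degrees; the focal length in pixels is half the picture's height over the tangent of half this angle, whatever the lens; pixels are square), "cx", "cy" (the principal point, pixels), "position" and "orientation" of the camera in the world. Camera axes: x right, y up, looking along -z (the intrinsics and any distortion apply to the point x, -y, -z); pixel columns grow to the right and rows downward; lengths in m; the calibration is good to about 2 mm. A picture is of the moment at which its call begins. There is no depth.
- manip.sign_off(): hands the job in, once; it reports no verdict.
The state is a dict: "time_s": time; "joints": joint angles; "qvel": joint speeds; "joint_torque": joint torques, N m; "ee_pos": TCP position; "orientation": TCP orientation; "contact_force": force on the tool from outside, world axes, zero at the start; "torque": the same for the moment, N m; "width": finger opening in m.
Only numpy, scipy, OpenCV 4.12 (cv2) and the standard library are available. Lean on these libraries where they do the work, as an engineer would, in place of code of your own. Each camera call takes 0.05 s, during which the arm holds its last target.

## Task

Push the flask tub along the rollers until it is fully home against the blue end stop of the heating bay. Then take the orange stylus out of its wooden stand, reach it down through the red-ringed hole of the controller box and press the recessed reset button fully down with it; finish while still gripping the stylus and holding the button down. Do not press the reset before the tub is home, never press the yellow-ringed button, keep the tub upright and leave the jar and the beaker alone.

Things in the scene. Friction and masses are not known exactly. Their poses are not given: they have to be found in the camera images.
- tub_mid (a point): Centre, half-way up, of the clear open tub with a blue rim: 120 (x) by 170 (y) by 60 mm high, about 0.5 kg. Its y axis points along the roller row, away from the bay; the upright end wall on that side, 85 mm from this point, is free to push. A few N move it; it slides only along the row.
- tub: The same tub; origin under its centre, 30 mm below tub_mid. In it sits an empty 64 mm round flask, part of the tub, 20 mm from its middle towards the bay; three small white stoppers lie at the other end; the flask stopper's top is 108 mm above the tub's underside.
- row: Roller row with the bay, fixed, 53 cm long along its y; origin at table height under its middle. Roller tops 45 mm above the table, turning freely; side rails up to 60 mm leave the tub 4 mm play each side. At the -y end is the bay: blue cheeks up to 80 mm, blue heater head 110 mm high as end stop.
- bay_home (a point): Where tub_mid is when the tub is fully home against the end stop; 75 mm above the table, fixed to the row. Its y axis points along the row from the bay towards the tub. The end stop's face is 85 mm from this point, against y.
- stylus_grip (a point): Middle of the upright, round orange handle (20 mm diameter, 70 mm long) of the stylus, 95 mm above the table at the start; z up along it. Below the handle is a straight steel shaft, 8 mm diameter, 55 mm long, ending 90 mm below this point. 60 g. Stands in the wooden stand.
- stand: Fixed wooden block 70 x 70 x 60 mm high with a 10 mm vertical hole at its middle that holds the stylus's shaft, the handle's shoulder on the block's top. Lift the stylus straight up by 60 mm to clear. Origin under its centre.
- stylus_tip (a point): The end of the stylus's steel shaft, on its axis, 90 mm below stylus_grip; 5 mm above the table while in the stand.
- reset_well (a point): Centre of the mouth of the red-ringed hole in the flat top of the grey and blue controller box (80 x by 130 y by 70 mm high, fixed). z up; 70 mm above the table. Vertical round hole, 16 mm diameter, 2 mm chamfer; the red button's top is 28 mm below the mouth, 34 mm when fully down.
- cal_well (a point): Mouth of the yellow-ringed hole in the same box, 70 mm from the red one, with an equal button at the same depth: leave it alone.
- reset_btn (a joint): Travel of the red reset button: 0 up, 0.006 m fully down. A spring: it starts to move at 1.5 N and is fully down at 5 N; it comes up when let go.
- cal_btn (a joint): Travel of the yellow-ringed button, the same: 0 up, 0.006 m down.
- stylus: The stylus; its origin is at the end of the steel shaft (the same point as stylus_tip), z up along it.
- jar: Loose amber glass jar with red cap, 48 mm diameter, 65 mm high; origin under its centre. Leave alone.
- beaker: Loose white open beaker, 60 mm diameter, 75 mm high; origin under its centre. Leave alone.
There are look-alikes about, which are no part of the job. There is more than one size of the stylus; the job needs the middle-sized.

How it is judged:
By the outcome, as a careful person would: the job done as asked, in the order asked, and still so for the second after the job is handed in, while the arm keeps its last pose, push and grip.
It also fails if it takes over 72 s, if anything falls off the work surface, if the arm or the gripper's body presses on something with over 40 N, if the wrist force passes 120 N, or if a joint passes its speed limit or range.

## Working session

There is one attempt and no reset: what is moved stays moved. The work goes in short steps, Python scripts to look and compute and a tool call to move; the robot and the scene stay as the last step left them, time stands still between calls to the robot, and variables do not carry over. Pictures are saved under pics/ and viewed, and the job is handed in when it is done.

Besides the shell and the picture viewer there is one more tool, called after "Emit:" by a JSON object that holds its "name" and its "arguments". move_arm: Moves the arm, as the interface text tells. Its arguments: {"type":"object","properties":{"plan":{"type":"array"},"force":{"type":"number"}},"required":["plan"]}

```bash
mkdir -p pics; ls
python3 - <<'E'
from workcell import manip
import cv2
for n in("scene","top"):
    d=manip.get_image(n); cv2.imwrite(f"pics/{n}0.png",d["frame"][:,:,::-1])
    print({k:v for k,v in d.items() if k!="frame"})
print(manip.observe(), manip.pinch_z)
E
```

```text
pics
{'vertical_fov': 45.468941461210946, 'cx': 278.28172329654944, 'cy': 217.01856116107314, 'position': array([ 1.19332108, -0.38709459,  0.77014123]), 'orientation': array([0.35331823, 0.20591882, 0.45733887, 0.78968654])}
{'vertical_fov': 55.51167791158609, 'cx': 281.76977762466055, 'cy': 215.90696604590093, 'position': array([ 0.48630305, -0.01963206,  0.84407243]), 'orientation': array([-0.02887833,  0.00827745,  0.71707542, -0.69634788])}
{'time_s': 0.1, 'joints': array([ 1.0914861 ,  0.61578618, -0.01260498,  1.42472222,  0.00814783,
        1.1034005 , -0.04040013]), 'qvel': array([-1.55847531e-05, -9.18864235e-04,  2.87530711e-04, -1.74332526e-03,
       -6.03270821e-04,  6.91611220e-04, -1.09173423e-03]), 'joint_torque': array([ 6.15957470e-04, -4.60042977e+01,  2.09701904e-01, -1.66244799e+01,
       -6.12005359e-02,  1.69416005e-02,  1.19600099e-04]), 'ee_pos': array([ 0.28402652, -0.58380884,  0.19052615]), 'orientation': array([ 0.37538001,  0.60018489, -0.37457692,  0.59879887]), 'contact_force': array([-0.09280963, -0.680786  , -0.26620527]), 'torque': array([ 0.02670179, -0.01290396,  0.00206614]), 'width': 0.09279402053057907} 0.0188
```

View pics/scene0.png

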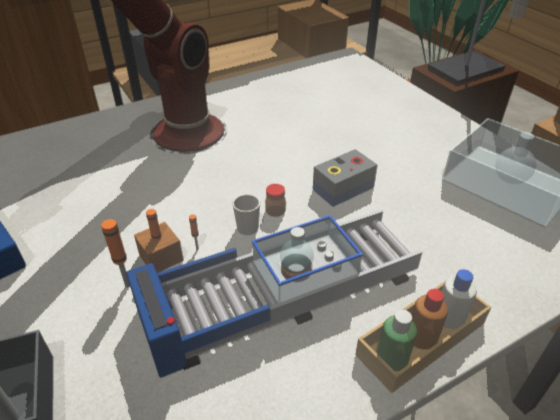

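View pics/top0.png

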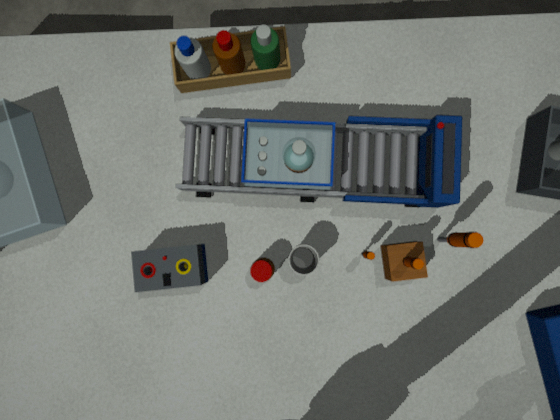

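```bash
cat > h.py <<'E'
from workcell import manip
import numpy as np, cv2
from scipy.spatial.transform import Rotation as R
def cam(n):
    d=manip.get_image(n); d["f"]=d["frame"].shape[0]/2/np.tan(np.radians(d["vertical_fov"])/2)
    d["R"]=R.from_quat(d["orientation"]).as_matrix(); return d
def ray(d,p):
    v=d["R"]@np.array([(p[0]-d["cx"])/d["f"],-(p[1]-d["cy"])/d["f"],-1]); return d["position"],v
def onz(d,p,z):
    o,v=ray(d,p); return o+v*(z-o[2])/v[2]
def proj(d,P):
    c=d["R"].T@(np.asarray(P)-d["position"]); return np.array([d["cx"]+d["f"]*c[0]/-c[2], d["cy"]+d["f"]*c[1]/c[2]])
def tri(d1,p1,d2,p2):
    A=[];b=[]
    for d,p in((d1,p1),(d2,p2)):
        o,v=ray(d,p); v=v/np.linalg.norm(v); M=np.eye(3)-np.outer(v,v); A.append(M); b.append(M@o)
    x=np.linalg.lstsq(np.vstack(A),np.hstack(b),rcond=None)[0]
    return x,[float(np.linalg.norm(M@x-bb)) for M,bb in zip(A,b)]
def hsv(d): return cv2.cvtColor(d["frame"],cv2.COLOR_RGB2HSV)
def blobs(d,lo,hi,mn=15):
    m=cv2.inRange(hsv(d),np.array(lo),np.array(hi)); n,l,s,c=cv2.connectedComponentsWithStats(m)
    return [(s[i].tolist(),c[i].round(1).tolist()) for i in range(1,n) if s[i][4]>=mn],m,l
E
python3 - <<'E'
from h import *
np.set_printoptions(precision=4,suppress=True)
for n in("top","scene"):
    d=cam(n); print(n)
    for nm,lo,hi in(("red",(0,170,90),(4,255,255)),("red2",(174,150,90),(180,255,255)),("orange",(5,170,90),(16,255,255)),("yellow",(22,150,90),(34,255,255)),("blue",(108,150,60),(125,255,255))):
        print(nm,blobs(d,lo,hi)[0])
    im=d["frame"][:,:,::-1]
    crops={"top":[(120,90,360,60+240),(330,90,490,300)],"scene":[(90,190,290,370),(230,140,430,320)]}[n]
    for i,(a,b,c,e) in enumerate(crops):
        cv2.imwrite(f"pics/{n}_c{i}.png",cv2.resize(im[b:e,a:c],None,fx=2.8,fy=2.8,interpolation=cv2.INTER_CUBIC))
E
```

```text
top
red [([217, 31, 14, 14, 149], [223.1, 37.3]), ([438, 123, 6, 5, 22], [440.2, 125.0]), ([251, 260, 21, 22, 347], [261.0, 270.6]), ([140, 263, 15, 15, 91], [147.7, 270.1])]
red2 []
orange [([214, 41, 25, 17, 157], [226.4, 50.7]), ([466, 233, 17, 15, 186], [474.4, 239.9]), ([451, 240, 15, 7, 69], [457.5, 243.4]), ([387, 242, 40, 39, 905], [405.2, 262.9]), ([367, 252, 8, 7, 44], [370.3, 255.2])]
yellow [([176, 259, 15, 15, 116], [182.9, 266.1])]
blue [([177, 36, 15, 20, 187], [184.0, 44.9]), ([354, 117, 14, 7, 41], [360.3, 119.8]), ([368, 117, 10, 7, 23], [371.9, 118.7]), ([447, 116, 15, 15, 69], [455.6, 121.2]), ([241, 119, 94, 67, 659], [286.9, 149.0]), ([379, 118, 12, 7, 22], [384.6, 120.5]), ([409, 119, 10, 7, 25], [414.2, 121.9]), ([420, 119, 10, 7, 28], [424.2, 121.6]), ([455, 129, 7, 17, 35], [457.2, 137.1]), ([434, 139, 9, 14, 41], [438.0, 146.4]), ([455, 141, 4, 13, 20], [455.8, 148.0]), ([434, 153, 9, 16, 47], [437.2, 161.5]), ([454, 155, 5, 16, 33], [455.7, 163.6]), ([433, 170, 8, 8, 17], [436.2, 174.2]), ([454, 170, 6, 17, 44], [456.2, 177.8]), ([433, 187, 7, 6, 18], [435.1, 189.4]), ([452, 188, 8, 10, 30], [455.7, 193.3]), ([438, 192, 9, 9, 24], [442.2, 195.8]), ([366, 196, 7, 6, 17], [368.9, 198.4]), ([373, 197, 10, 6, 17], [377.2, 200.0]), ([404, 198, 10, 6, 23], [408.4, 199.9]), ([429, 198, 15, 9, 38], [435.9, 203.7]), ([550, 316, 10, 11, 39], [555.6, 320.6]), ([548, 328, 12, 14, 69], [554.2, 334.2]), ([551, 343, 5, 8, 17], [553.1, 346.1]), ([556, 347, 4, 9, 17], [557.9, 350.7]), ([554, 357, 6, 9, 18], [556.3, 360.6])]
scene
red [([168, 318, 6, 5, 21], [170.2, 320.2])]
red2 []
orange [([147, 211, 7, 3, 19], [150.0, 212.0]), ([102, 220, 13, 9, 91], [108.2, 224.2])]
yellow []
blue [([0, 224, 14, 27, 209], [4.4, 239.3])]
```

View pics/top_c0.png

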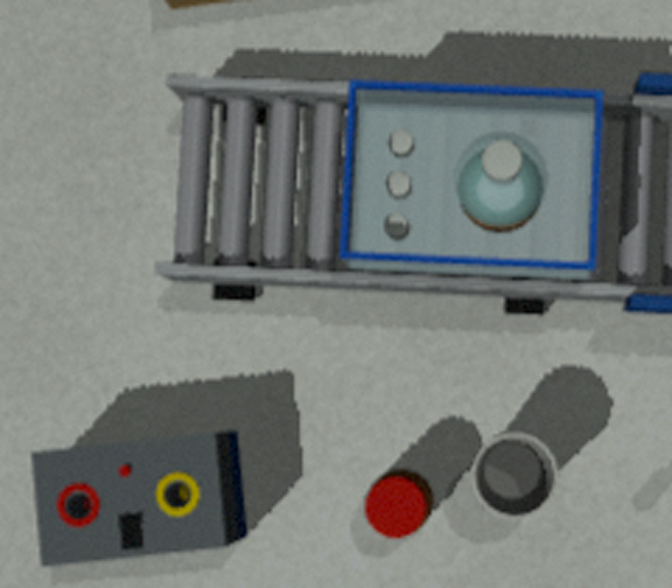

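View pics/top_c1.png

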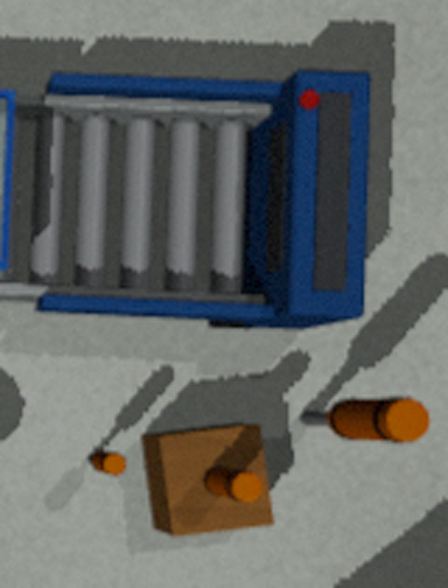

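View pics/scene_c0.png

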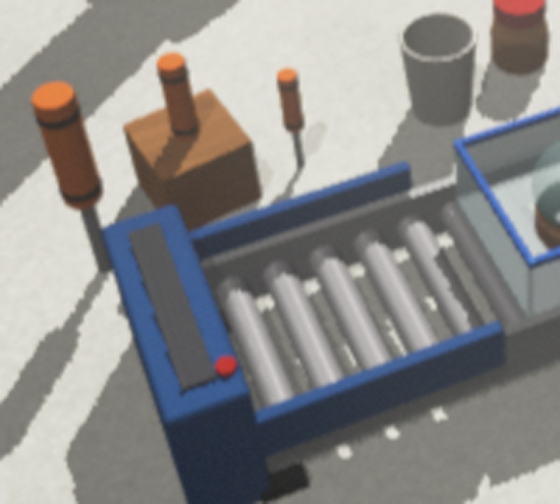

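View pics/scene_c1.png

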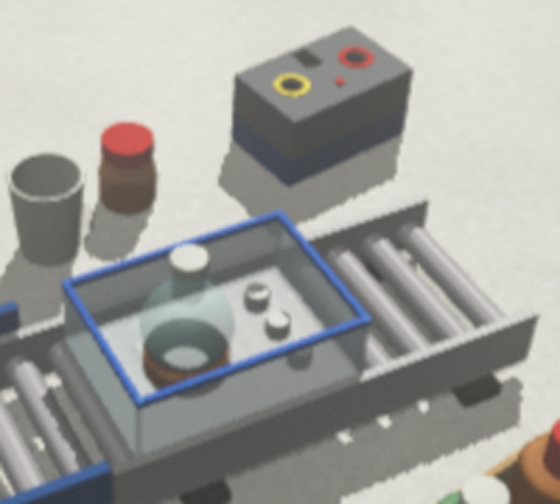

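Run:
```python
from h import *
np.set_printoptions(precision=4,suppress=True)
t=cam("top");s=cam("scene")
t0=lambda x,y:(120+x/2.8-.0,90+y/2.8); t1=lambda x,y:(330+x/2.8,90+y/2.8)
s0=lambda x,y:(90+x/2.8,190+y/2.8); s1=lambda x,y:(230+x/2.8,140+y/2.8)
for nm,a,b,z in [("rim++",t0(352,84),s1(369,319),.105),("rim+x-y",t0(602,94),s1(140,403),.105),("rim--",t0(596,266),s1(64,284),.105),("rim-x+y",t0(344,256),s1(280,213),.105),
 ("red",(147.7,270.1),s1(355,57),.07),("yel",(182.9,266.1),s1(292,84),.07),("sty",t1(245,487),s0(173,62),.13),
 ("headled",t1(309,99),s0(226,365),.11),("big",t1(405,420),s0(54,93),.16),("small",t1(113,463),s0(288,74),.1),
 ("box+y-x",t0(42,565),s1(350,28),.07),("box+y+x",t0(33,453),s1(412,70),.07),
 ("head+x-y",t1(368,74),s0(165,420),.11),("head-x+y top",t1(300,325),s0(175,208),.11),("headfront+x",t1(297,74),s0(243,398),.11),
 ("rail end+y+x",t0(172,76),s1(537,318),.06),("rail end+y-x",t0(158,265),s1(427,203),.06),("cheek+x+y",t1(50,76),s0(502,327),.08),("jar",t0(397,505),s1(127,139),.065),("beaker",t0(515,475),s1(48,178),.075)]:
    x,e=tri(t,a,s,b); print(nm,"tri",x,np.array(e)*1e3,"top",onz(t,a,z)[:2],"scene",onz(s,b,z)[:2])
```

```text
rim++ tri [0.7093 0.065  0.1035] [0.8305 0.8305] top [0.7084 0.0641] scene [0.7106 0.0649]
rim+x-y tri [ 0.6964 -0.1022  0.1035] [1.278 1.278] top [ 0.6954 -0.1032] scene [ 0.6981 -0.1017]
rim-- tri [ 0.5806 -0.0943  0.1044] [0.9184 0.9184] top [ 0.5801 -0.0951] scene [ 0.5815 -0.0938]
rim-x+y tri [0.5929 0.0733 0.1037] [0.9722 0.9722] top [0.5922 0.0723] scene [0.5944 0.0733]
red tri [0.4295 0.2658 0.0715] [0.3072 0.3072] top [0.4295 0.2667] scene [0.4278 0.2669]
yel tri [0.4354 0.1965 0.0722] [0.3647 0.3647] top [0.4354 0.1974] scene [0.4329 0.1979]
sty tri [ 0.4321 -0.2369  0.1278] [0.0904 0.0904] top [ 0.4322 -0.2363] scene [ 0.4348 -0.2373]
headled tri [ 0.6827 -0.2948  0.1127] [0.0268 0.0268] top [ 0.6835 -0.2958] scene [ 0.6806 -0.2944]
big tri [ 0.472  -0.3214  0.1685] [0.6868 0.6868] top [ 0.4721 -0.3245] scene [ 0.4612 -0.3211]
small tri [ 0.4476 -0.1611  0.0949] [0.2041 0.2041] top [ 0.4479 -0.16  ] scene [ 0.4531 -0.163 ]
box+y-x tri [0.3876 0.2923 0.0679] [0.7235 0.7235] top [0.3882 0.2921] scene [0.39   0.2894]
box+y+x tri [0.466  0.2984 0.0688] [0.164 0.164] top [0.4659 0.2977] scene [0.4673 0.2974]
head+x-y tri [ 0.6987 -0.3363  0.1089] [0.8716 0.8716] top [ 0.6987 -0.335 ] scene [ 0.699  -0.3371]
head-x+y top tri [ 0.5371 -0.2812  0.1019] [4.5448 4.5448] top [ 0.5347 -0.2827] scene [ 0.5482 -0.2789]
headfront+x tri [ 0.7021 -0.2924  0.1029] [1.0112 1.0112] top [ 0.7004 -0.2888] scene [ 0.7068 -0.2942]
rail end+y+x tri [0.7339 0.2    0.057 ] [0.639 0.639] top [0.7326 0.1986] scene [0.736  0.1983]
rail end+y-x tri [0.5972 0.212  0.056 ] [0.1076 0.1076] top [0.5966 0.2107] scene [0.6005 0.2088]
cheek+x+y tri [ 0.7143 -0.1318  0.0788] [0.4825 0.4825] top [ 0.7141 -0.1312] scene [ 0.7149 -0.1327]
jar tri [0.4229 0.0445 0.0653] [0.1958 0.1958] top [0.4228 0.0444] scene [0.4227 0.0449]
beaker tri [ 0.4422 -0.0371  0.0728] [0.9169 0.9169] top [ 0.4419 -0.0379] scene [ 0.445  -0.0374]
```

```bash
cat >> h.py <<'E'
np.set_printoptions(precision=4,suppress=True)
def st():
    o=manip.observe(); M=R.from_quat(o["orientation"]).as_matrix()
    print("t",round(o["time_s"],2),"pos",o["ee_pos"],"F",o["contact_force"].round(2),"w",round(o["width"],4),"j",o["joints"].round(2))
    return o,M
def go(tgt,zdir=None,o=None):
    o,M=st(); d=M.T@(np.asarray(tgt)-o["ee_pos"])*1000
    print("tool axes rows x,y,z in world:\n",M.T); print("shift mm",d.round(1),"n rows",np.abs(d).max()/41.7)
    if zdir is not None:
        z=np.array([*zdir,0]);z=z/np.linalg.norm(z)
        for s in(1,-1):
            a=np.arctan2(np.dot(np.cross(M[:,2],s*z),M[:,0]),np.dot(M[:,2],s*z)); print("yaw",a.round(4),"deg",np.degrees(a).round(1),"rows",abs(a)/.125)
E
python3 - <<'E'
from h import *
u=np.array([.0752,.997])
go([.655,.12,.26],[.997,-.0752])
E
```

```text
t 0.3 pos [ 0.2843 -0.5842  0.1911] F [-0.13 -0.92 -0.05] w 0.0935 j [ 1.09  0.62 -0.01  1.42  0.01  1.1  -0.04]
tool axes rows x,y,z in world:
 [[-0.0004  0.0008 -1.    ]
 [ 0.8992  0.4376  0.    ]
 [ 0.4376 -0.8992 -0.0009]]
shift mm [ -68.4  641.5 -471.1] n rows 15.38383746959366
yaw -1.0426 deg -59.7 rows 8.341008877966473
yaw 2.099 deg 120.3 rows 16.79173235075187
```

Emit:
{"name": "move_arm", "arguments": {"plan": [[-35,0,0,-0.12,0],[-35,0,0,-0.12,0],[0,0,0,-0.12,0],[0,0,0,-0.12,0],[0,0,0,-0.12,0],[0,0,0,-0.12,0],[0,0,0,-0.12,0],[0,0,0,-0.12,0],[0,0,0,-0.08,0],[0,0,0,0,0]]}}

```text
time_s: 1.13
ee_pos: [0.2835, -0.5834, 0.2634]
orientation: [0.013, 0.708, -0.011, 0.706]
contact_force: [-0.3, 0.5, -0.4]
width: 0.0311
```

Run:
```python
from h import *
go([.655,.12,.26],[.997,-.0752])
```

```text
t 1.13 pos [ 0.2835 -0.5834  0.2634] F [-0.31  0.53 -0.43] w 0.0311 j [ 1.24  0.58 -0.29  1.3   0.16  1.29  0.92]
tool axes rows x,y,z in world:
 [[-0.003   0.0031 -1.    ]
 [ 0.0334  0.9994  0.003 ]
 [ 0.9994 -0.0334 -0.0031]]
shift mm [  4.5 715.3 347.8] n rows 17.154506369277065
yaw 0.0419 deg 2.4 rows 0.3352142973181422
yaw -3.0997 deg -177.6 rows 24.797526931400203
```

Emit:
{"name": "move_arm", "arguments": {"plan": [[0,38,19,0.04,0],[0,38,19,0,0],[0,38,19,0,0],[0,38,19,0,0],[0,38,19,0,0],[0,38,19,0,0],[0,38,19,0,0],[0,38,19,0,0],[0,38,19,0,0],[0,38,19,0,0],[0,38,19,0,0],[0,38,19,0,0]]}}

```text
time_s: 2.13
ee_pos: [0.5439, -0.1656, 0.2589]
orientation: [0.046, 0.708, -0.05, 0.703]
contact_force: [1.4, 0.1, -1.3]
width: 0.0004
```

Run:
```python
from h import *
go([.655,.12,.26],[.997,-.0752])
```

```text
t 2.13 pos [ 0.5439 -0.1656  0.2589] F [ 1.35  0.13 -1.31] w 0.0004 j [ 0.48  0.45 -0.36  1.55  0.17  1.18 -0.04]
tool axes rows x,y,z in world:
 [[-0.0075 -0.0051 -1.    ]
 [ 0.1357  0.9907 -0.0061]
 [ 0.9907 -0.1357 -0.0068]]
shift mm [ -3.4 298.1  71.3] n rows 7.14797139787044
yaw -0.0608 deg -3.5 rows 0.48656585440663924
yaw 3.0808 deg 176.5 rows 24.646175374311706
```

Emit:
{"name": "move_arm", "arguments": {"plan": [[0,36,8,-0.06,0],[0,36,10,0,0],[0,36,10,0,0],[0,36,10,0,0],[0,36,10,0,0],[0,36,10,0,0],[0,36,10,0,0],[0,30,5,0,0],[0,0,0,0,0]]}}

```text
time_s: 2.88
ee_pos: [0.6468, 0.1342, 0.2557]
orientation: [0.03, 0.709, -0.029, 0.704]
contact_force: [-0.9, 0.5, -0.5]
width: 0.0005
```

Run:
```python
from h import *
go([.6548,.12,.075],[.997,-.0752])
```

```text
t 2.88 pos [0.6468 0.1342 0.2557] F [-0.94  0.46 -0.49] w 0.0005 j [-0.03  0.62 -0.39  1.27  0.22  1.3  -0.5 ]
tool axes rows x,y,z in world:
 [[-0.0064  0.0018 -1.    ]
 [ 0.0845  0.9964  0.0012]
 [ 0.9964 -0.0845 -0.0065]]
shift mm [180.6 -13.7  10.4] n rows 4.331852740691834
yaw -0.0093 deg -0.5 rows 0.07423790786810766
yaw 3.1323 deg 179.5 rows 25.05850332085024
```

Emit:
{"name": "move_arm", "arguments": {"plan": [[36,-4,2,-0.01,0],[36,-4,2,0,0],[36,-4,2,0,0],[36,0,2,0,0],[32,0,1,0,0],[0,0,0,0,0]]}}

```text
time_s: 3.38
ee_pos: [0.6577, 0.127, 0.0768]
orientation: [0.03, 0.705, -0.027, 0.708]
contact_force: [-1.7, -0.3, -1.1]
width: 0.0005
```

Run:
```python
from h import *
go([.6510,.08,.075],[.997,-.0752])
d=cam("top"); cv2.imwrite("pics/top1.png",d["frame"][:,:,::-1])
```

```text
t 3.38 pos [0.6577 0.127  0.0768] F [-1.74 -0.3  -1.11] w 0.0005 j [-0.03  0.78 -0.34  1.48  0.3   0.92 -0.54]
tool axes rows x,y,z in world:
 [[ 0.0039  0.0044 -1.    ]
 [ 0.08    0.9968  0.0047]
 [ 0.9968 -0.08    0.0035]]
shift mm [  1.6 -47.4  -2.9] n rows 1.1355846001460839
yaw -0.0048 deg -0.3 rows 0.03829524308797159
yaw 3.1368 deg 179.7 rows 25.094445985630376
```

View pics/top1.png

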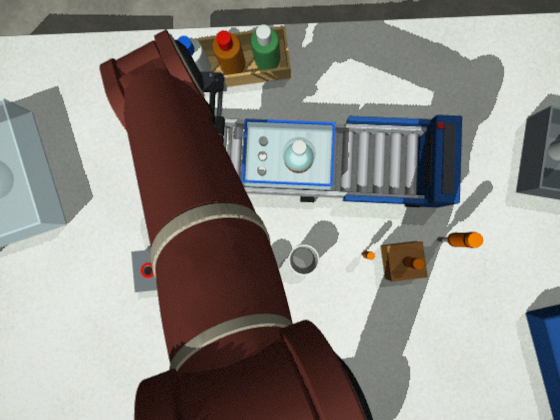

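Emit:
{"name": "move_arm", "arguments": {"plan": [[0,-12,0,0,0],[0,-12,0,0,0],[0,-8,0,0,0],[0,-6,0,0,0],[0,-6,0,0,0],[0,-6,0,0,0],[0,-6,0,0,0],[0,-6,0,0,0],[0,-6,0,0,0],[0,-6,0,0,0],[0,-6,0,0,0],[0,-6,0,0,0]]}}

```text
time_s: 4.43
ee_pos: [0.6596, 0.0336, 0.0932]
orientation: [0.034, 0.696, -0.027, 0.717]
contact_force: [-0.6, 0.5, 0.2]
width: 0.0003
```

Run:
```python
from h import *
go([.6418,-.10,.075],[.997,-.0752])
d=cam("scene"); cv2.imwrite("pics/s2.png",d["frame"][:,:,::-1])
```

```text
t 4.43 pos [0.6596 0.0336 0.0932] F [-0.6   0.47  0.24] w 0.0003 j [ 0.12  0.74 -0.36  1.53  0.3   0.9  -0.42]
tool axes rows x,y,z in world:
 [[ 0.0309  0.0088 -0.9995]
 [ 0.0852  0.9963  0.0114]
 [ 0.9959 -0.0856  0.03  ]]
shift mm [  16.5 -134.8   -6.9] n rows 3.2334137643185437
yaw -0.0101 deg -0.6 rows 0.08056896219210113
yaw 3.1315 deg 179.4 rows 25.052172266526245
```

View pics/s2.png

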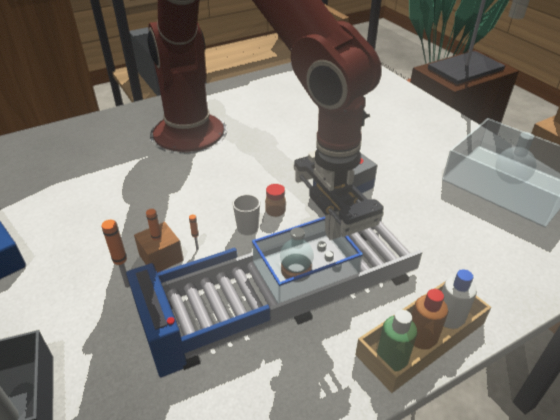

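Run:
```python
from h import *
for n,(a,b,c,e) in (("scene",(230,150,430,330)),("top",(180,90,380,240))):
    d=cam(n); im=d["frame"][:,:,::-1]
    print(n,"TCP px",proj(d,manip.observe()["ee_pos"]))
    cv2.imwrite(f"pics/{n}_z3.png",cv2.resize(im[b:e,a:c],None,fx=3.5,fy=3.3,interpolation=cv2.INTER_CUBIC))
st()
```

```text
scene TCP px [330.8676 247.8153]
top TCP px [263.252  146.3997]
t 4.58 pos [0.6597 0.0332 0.0931] F [ 0.3  -0.63 -0.47] w 0.0005 j [ 0.12  0.74 -0.36  1.53  0.3   0.9  -0.42]
```

View pics/scene_z3.png

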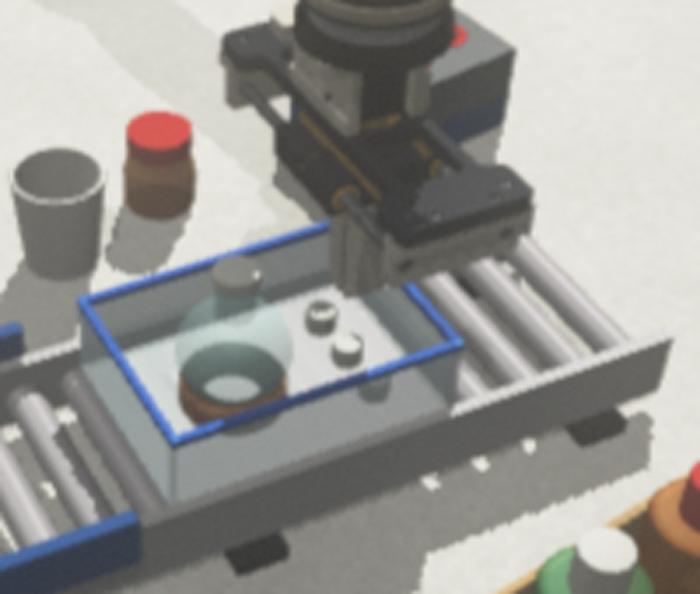

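View pics/top_z3.png

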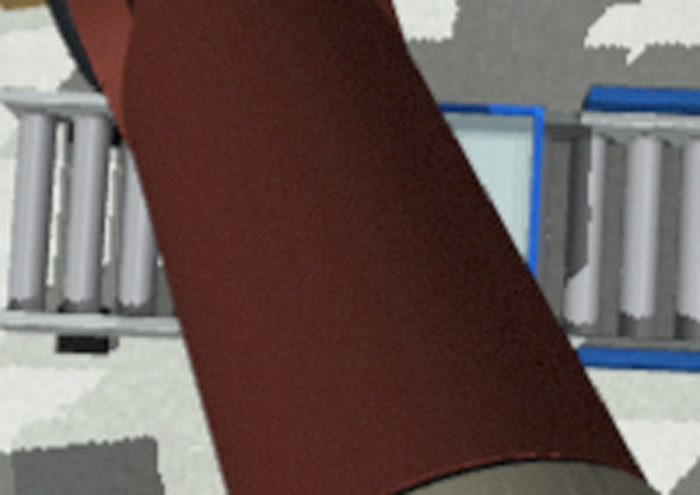

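Run:
```python
from h import *
d=cam("scene"); im=d["frame"][:,:,::-1][195:275,290:390].copy()
im=cv2.resize(im,None,fx=7,fy=7,interpolation=cv2.INTER_CUBIC)
o,M=st()
for k in (0,-.02,-.04,-.06):
    p=(proj(d,o["ee_pos"]+M[:,0]*k)-[290,195])*7
    cv2.circle(im,tuple(int(v) for v in p),3,(0,255,0),-1)
cv2.imwrite("pics/z4.png",im)
```

```text
t 4.63 pos [0.6597 0.0342 0.0932] F [-0.07  0.13 -0.17] w 0.0002 j [ 0.12  0.74 -0.36  1.53  0.3   0.9  -0.42]
```

View pics/z4.png

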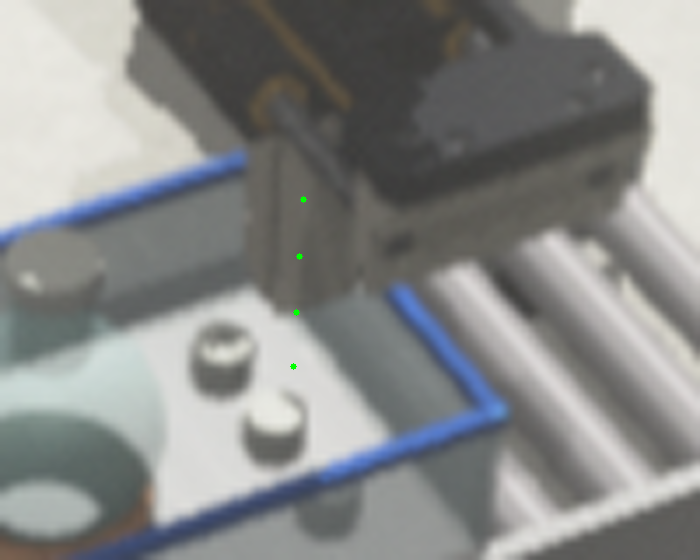

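Emit:
{"name": "move_arm", "arguments": {"plan": [[-20,0,0,0,0],[-20,0,0,0,0],[-20,0,0,0,0],[0,0,0,0,0]]}}

```text
time_s: 4.97
ee_pos: [0.6563, 0.0373, 0.1531]
orientation: [0.033, 0.698, -0.024, 0.715]
contact_force: [0.8, 0.5, 0.1]
width: 0.0001
```

Run:
```python
from h import *
go([.6548,.12,.15],[.997,-.0752])
for n,(a,b,c,e) in (("scene",(270,150,410,290)),):
    d=cam(n); im=d["frame"][:,:,::-1][b:e,a:c]
    im=cv2.resize(im,None,fx=4,fy=4,interpolation=cv2.INTER_CUBIC)
    p=(proj(d,manip.observe()["ee_pos"])-[a,b])*4;cv2.circle(im,tuple(int(v) for v in p),3,(0,255,0),-1)
    cv2.imwrite(f"pics/z5.png",im)
```

```text
t 4.97 pos [0.6563 0.0373 0.1531] F [0.81 0.48 0.11] w 0.0001 j [ 0.13  0.67 -0.38  1.47  0.27  1.02 -0.39]
tool axes rows x,y,z in world:
 [[ 0.0258  0.012  -0.9996]
 [ 0.081   0.9966  0.0141]
 [ 0.9964 -0.0813  0.0247]]
shift mm [ 4.1 82.3 -8.3] n rows 1.9730811555314942
yaw -0.0058 deg -0.3 rows 0.046227542464991986
yaw 3.1358 deg 179.7 rows 25.086513686253355
```

View pics/z5.png

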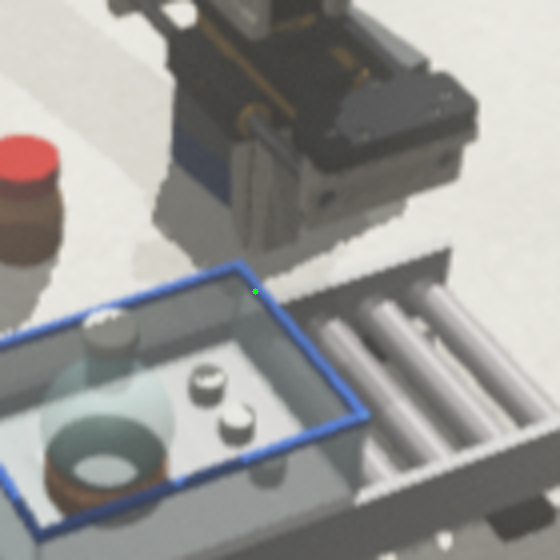

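Run:
```python
from h import *
d=cam("scene"); a,b,c,e=250,140,410,280
im=cv2.resize(d["frame"][:,:,::-1][b:e,a:c],None,fx=5,fy=5,interpolation=cv2.INTER_CUBIC)
o,M=st()
def P(x,y,z):
    return tuple(int(v) for v in (proj(d,o["ee_pos"]+M@np.array([x,y,z]))-[a,b])*5)
for col,x in(((0,255,0),-.084),((0,0,255),-.065)):
    q=[P(x,-.0375,-.094),P(x,.0375,-.094),P(x,.0375,.094),P(x,-.0375,.094)]
    for i in range(4): cv2.line(im,q[i],q[(i+1)%4],col,1)
cv2.line(im,P(0,0,0),P(-.084,0,0),(255,0,255),1)
for k in(0,.0188,.04): cv2.circle(im,P(-k,0,0),3,(255,0,255),-1)
cv2.imwrite("pics/z6.png",im)
```

```text
t 5.07 pos [0.6538 0.0366 0.1492] F [-0.24  0.08 -0.59] w 0.0007 j [ 0.13  0.68 -0.38  1.48  0.27  1.02 -0.39]
```

View pics/z6.png

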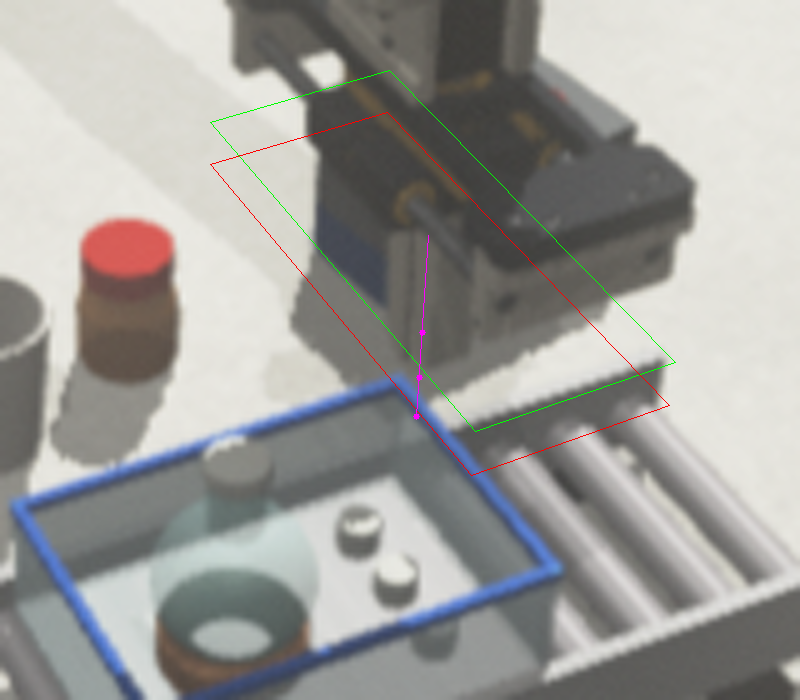

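Emit:
{"name": "move_arm", "arguments": {"plan": [[-5,30,0,0,0],[-3,30,-20,0,0],[0,30,-30,0,0],[0,14,-30,0,0],[0,0,-30,0,0],[0,0,0,0,0]]}}

```text
time_s: 5.57
ee_pos: [0.5436, 0.1512, 0.1452]
orientation: [0.032, 0.706, -0.028, 0.707]
contact_force: [-0.6, 0.2, 0.3]
width: 0.0007
```

Run:
```python
from h import *
go([.535,.13,.03],[.997,-.0752])
```

```text
t 5.57 pos [0.5436 0.1512 0.1452] F [-0.6  0.2  0.3] w 0.0007 j [-0.06  0.56 -0.39  1.73  0.25  0.9  -0.63]
tool axes rows x,y,z in world:
 [[ 0.0024  0.0057 -1.    ]
 [ 0.0836  0.9965  0.0059]
 [ 0.9965 -0.0836  0.0019]]
shift mm [115.1 -22.5  -7. ] n rows 2.7595508730439278
yaw -0.0084 deg -0.5 rows 0.0670612456207088
yaw 3.1332 deg 179.5 rows 25.06567998309764
```

Emit:
{"name": "move_arm", "arguments": {"plan": [[30,-10,-7,0,0],[30,-10,0,0,0],[25,0,0,0,0],[12,0,0,0,0],[0,0,0,0,0]]}}

```text
time_s: 5.98
ee_pos: [0.53, 0.1342, 0.0412]
orientation: [0.028, 0.708, -0.025, 0.705]
contact_force: [-0.7, -0.5, -0.0]
width: 0.0005
```

Run:
```python
from h import *
go([.535,.13,.02])
d=cam("scene"); a,b,c,e=230,120,390,260
im=cv2.resize(d["frame"][:,:,::-1][b:e,a:c],None,fx=5,fy=5,interpolation=cv2.INTER_CUBIC)
o,M=st()
def P(v): return tuple(int(v) for v in (proj(d,v)-[a,b])*5)
p=o["ee_pos"]
cv2.circle(im,P(p),3,(255,0,255),-1);cv2.circle(im,P([p[0],p[1],0]),3,(0,0,255),-1)
cv2.imwrite("pics/z7.png",im)
```

```text
t 5.98 pos [0.53   0.1342 0.0412] F [-0.68 -0.51 -0.03] w 0.0005 j [-0.07  0.67 -0.33  1.87  0.33  0.65 -0.68]
tool axes rows x,y,z in world:
 [[-0.0031  0.0054 -1.    ]
 [ 0.0751  0.9972  0.0051]
 [ 0.9972 -0.0751 -0.0035]]
shift mm [21.2 -3.9  5.4] n rows 0.5075155394020024
t 6.03 pos [0.5303 0.1344 0.042 ] F [-0.45 -0.82 -0.29] w 0.0003 j [-0.07  0.67 -0.33  1.87  0.33  0.65 -0.68]
```

View pics/z7.png

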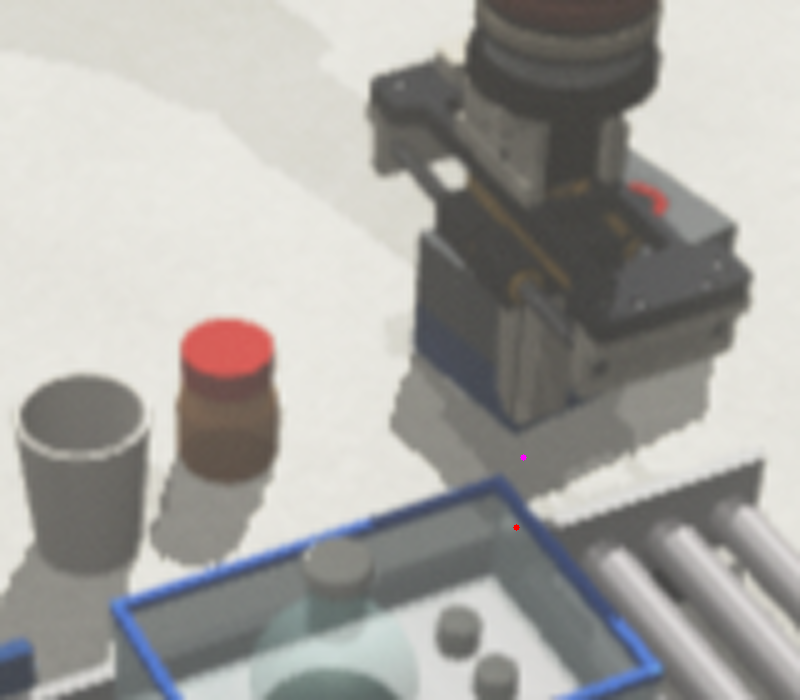

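Emit:
{"name": "move_arm", "arguments": {"plan": [[10,0,0,0,0],[6,0,0,0,0],[5,0,0,0,0],[5,0,0,0,0],[0,0,0,0,0]]}}

```text
time_s: 6.45
ee_pos: [0.5326, 0.1356, 0.0151]
orientation: [0.029, 0.706, -0.024, 0.707]
contact_force: [-0.1, 0.4, 0.1]
width: 0.0003
```

Run:
```python
from h import *
d=cam("scene"); a,b,c,e=230,120,390,260
im=cv2.resize(d["frame"][:,:,::-1][b:e,a:c],None,fx=5,fy=5,interpolation=cv2.INTER_CUBIC)
o,M=st()
def P(v): return tuple(int(v) for v in (proj(d,v)-[a,b])*5)
p=o["ee_pos"]
cv2.circle(im,P(p),3,(255,0,255),-1);cv2.circle(im,P([p[0],p[1],0]),3,(0,0,255),-1)
cv2.imwrite("pics/z8.png",im)
```

```text
t 6.5 pos [0.5329 0.1357 0.0156] F [-0.37 -0.69  0.66] w 0.0009 j [-0.09  0.71 -0.31  1.89  0.35  0.59 -0.7 ]
```

View pics/z8.png

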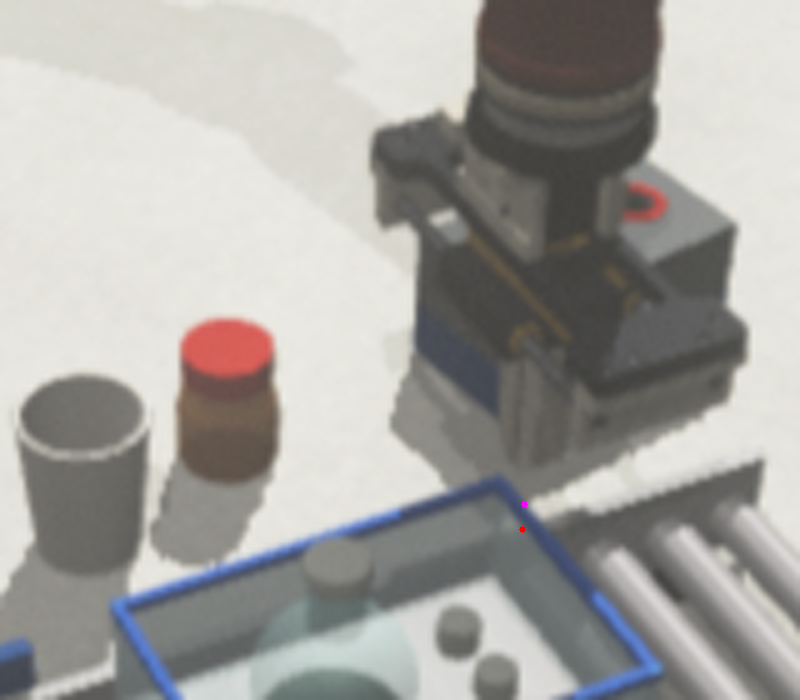

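Emit:
{"name": "move_arm", "arguments": {"plan": [[4,0,0,0,0],[4,0,0,0,0],[4,0,0,0,0],[4,0,0,0,0],[4,0,0,0,0],[3,0,0,0,0]]}}

```text
time_s: 7.0
ee_pos: [0.5349, 0.1366, -0.0076]
orientation: [0.03, 0.704, -0.023, 0.709]
contact_force: [-0.3, -1.2, 0.8]
width: 0.0005
```

Run:
```python
from h import *
d=cam("scene"); a,b,c,e=230,120,390,260
im=cv2.resize(d["frame"][:,:,::-1][b:e,a:c],None,fx=5,fy=5,interpolation=cv2.INTER_CUBIC)
o,M=st()
def P(v): return tuple(int(v) for v in (proj(d,v)-[a,b])*5)
p=o["ee_pos"]
cv2.circle(im,P(p),3,(255,0,255),-1);cv2.circle(im,P([p[0],p[1],0]),3,(0,0,255),-1)
cv2.imwrite("pics/z9.png",im)
```

```text
t 7.05 pos [ 0.5344  0.1365 -0.0081] F [-0.39  1.   -0.99] w 0.0006 j [-0.1   0.75 -0.29  1.9   0.37  0.54 -0.71]
```

View pics/z9.png

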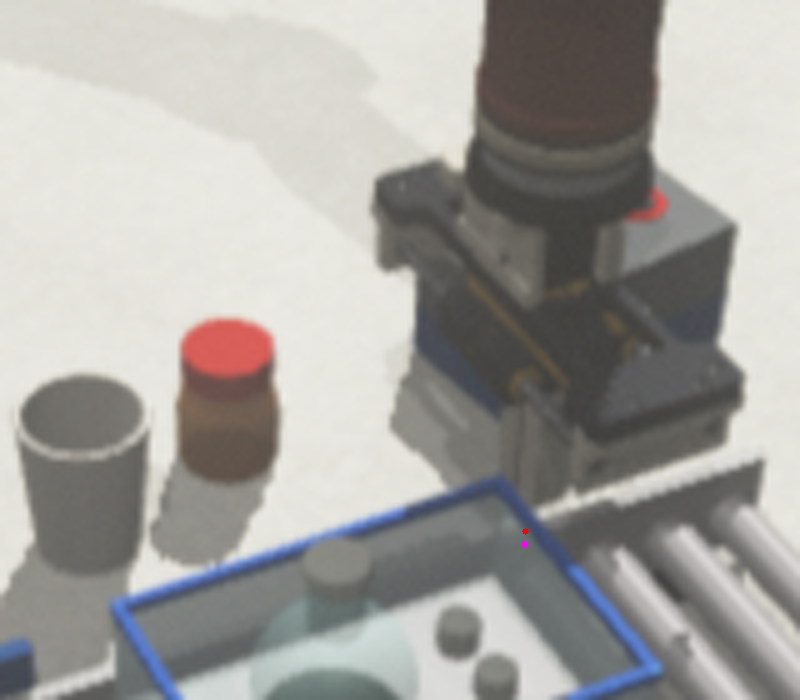

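Emit:
{"name": "move_arm", "arguments": {"plan": [[3,0,0,0,0],[3,0,0,0,0],[3,0,0,0,0]]}}

```text
time_s: 7.3
ee_pos: [0.5348, 0.1367, -0.0177]
orientation: [0.03, 0.704, -0.023, 0.709]
contact_force: [0.2, 0.3, -0.2]
width: 0.0004
```

Emit:
{"name": "move_arm", "arguments": {"plan": [[2,0,0,0,0],[2,0,0,0,0]]}}

```text
time_s: 7.47
ee_pos: [0.5347, 0.1367, -0.0224]
orientation: [0.03, 0.705, -0.023, 0.709]
contact_force: [-0.2, -0.1, 0.4]
width: 0.0005
```

Emit:
{"name": "move_arm", "arguments": {"plan": [[2,0,0,0,0],[2,0,0,0,0]]}}

```text
time_s: 7.63
ee_pos: [0.5347, 0.1368, -0.0268]
orientation: [0.03, 0.705, -0.023, 0.709]
contact_force: [-1.3, -0.4, 22.3]
width: 0.0004
```

Emit:
{"name": "move_arm", "arguments": {"plan": [[2,0,0,0,0]]}}

```text
time_s: 7.72
ee_pos: [0.5348, 0.1368, -0.0269]
orientation: [0.029, 0.704, -0.024, 0.709]
contact_force: [-6.8, -3.5, 32.6]
width: 0.0008
```

Run:
```python
from h import *
d=cam("scene"); a,b,c,e=300,180,380,250
im=cv2.resize(d["frame"][:,:,::-1][b:e,a:c],None,fx=10,fy=10,interpolation=cv2.INTER_CUBIC)
o,M=st()
def P(v): return tuple(int(v) for v in (proj(d,v)-[a,b])*10)
p=o["ee_pos"]
cv2.circle(im,P([p[0],p[1],0]),3,(0,0,255),-1)
for dy in(-.02,-.01,0,.01,.02): cv2.circle(im,P([p[0],p[1]+dy,0]),2,(0,255,0),-1);cv2.circle(im,P([p[0]+dy,p[1],0]),2,(255,0,0),-1)
cv2.imwrite("pics/z10.png",im)
```

```text
t 7.77 pos [ 0.5348  0.1368 -0.0268] F [-3.31 -2.3  14.72] w 0.0005 j [-0.12  0.78 -0.27  1.9   0.39  0.5  -0.73]
```

View pics/z10.png

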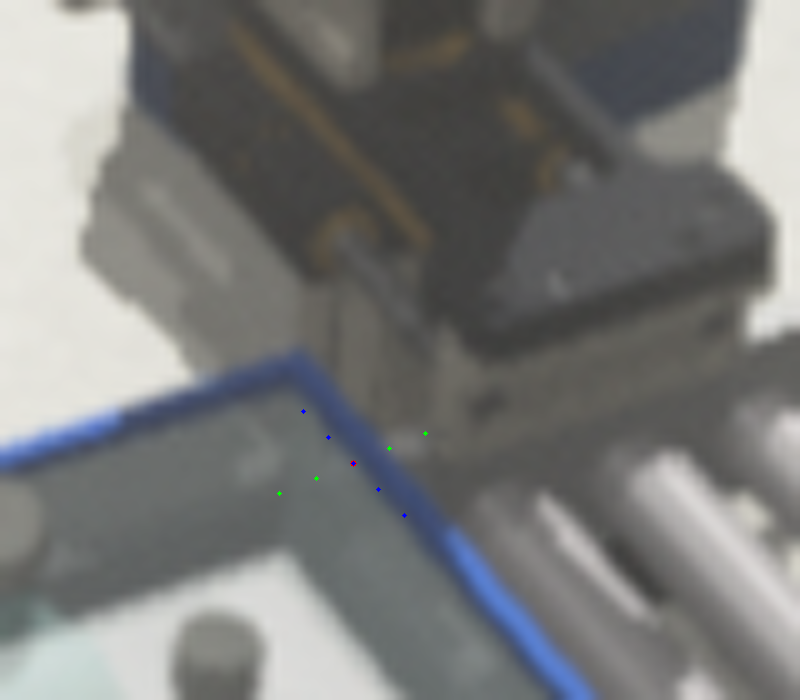

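Emit:
{"name": "move_arm", "arguments": {"plan": [[-25,0,0,0,0],[-30,0,0,0,0],[-30,0,0,0,0],[-30,0,0,0,0],[-20,0,0,0,0],[0,0,0,0,0]]}}

```text
time_s: 8.27
ee_pos: [0.5329, 0.1359, 0.1135]
orientation: [0.028, 0.705, -0.024, 0.708]
contact_force: [-0.4, 1.0, -0.4]
width: 0.0004
```

```bash
cat >> h.py <<'E'
def view(n,box,f,fn,pts=[]):
    d=cam(n); a,b,c,e=box
    im=cv2.resize(d["frame"][:,:,::-1][b:e,a:c],None,fx=f,fy=f,interpolation=cv2.INTER_CUBIC)
    for p in pts: cv2.circle(im,tuple(int(v) for v in (proj(d,p)-[a,b])*f),3,(255,0,255),-1)
    cv2.imwrite(fn,im); return d
E
python3 - <<'E'
from h import *
o,M=st(); p=o["ee_pos"]; P=[p,p-M[:,0]*.0188,p+[0,0,.0265]]
view("scene",(230,90,390,230),5,"pics/z11.png",P)
view("top",(80,100,360,310),2.8,"pics/z12.png",P)
E
```

```text
t 8.27 pos [0.5329 0.1359 0.1135] F [-0.38  0.98 -0.43] w 0.0004 j [-0.04  0.58 -0.38  1.81  0.28  0.81 -0.63]
```

View pics/z11.png

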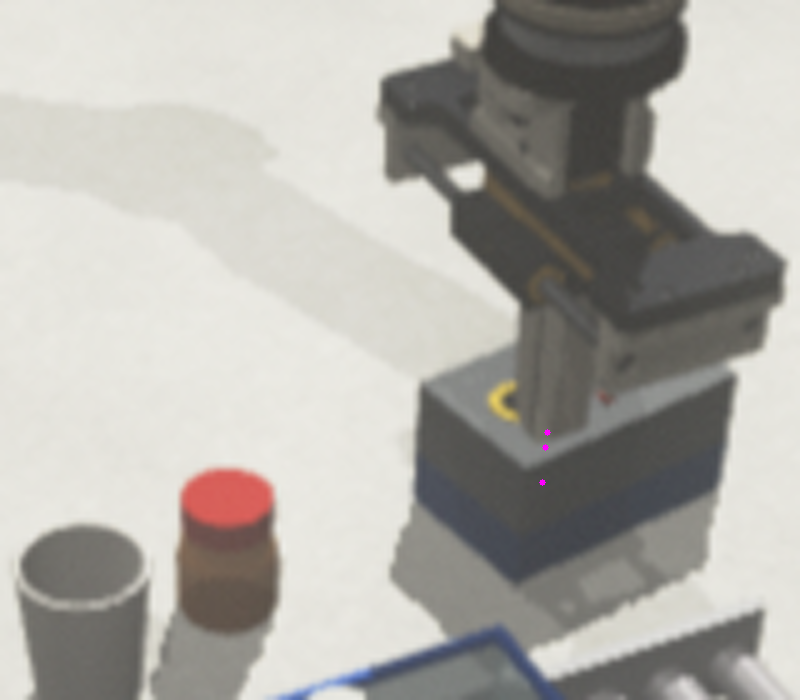

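View pics/z12.png

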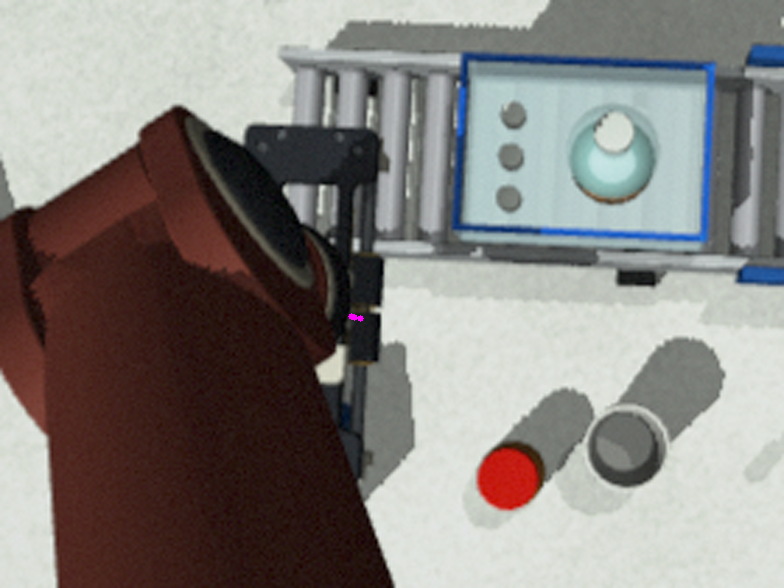

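Run:
```python
from h import *
go([.656,.12,.043],[.997,-.0752])
```

```text
t 8.37 pos [0.5307 0.1348 0.1101] F [-0.58  0.19 -1.24] w 0.0003 j [-0.04  0.58 -0.38  1.81  0.28  0.8  -0.63]
tool axes rows x,y,z in world:
 [[-0.0023  0.0044 -1.    ]
 [ 0.0738  0.9973  0.0042]
 [ 0.9973 -0.0738 -0.0026]]
shift mm [ 66.7  -5.8 126.3] n rows 3.0279855108118108
yaw 0.0014 deg 0.1 rows 0.011399640300049823
yaw -3.1402 deg -179.9 rows 25.121341588418296
```

Emit:
{"name": "move_arm", "arguments": {"plan": [[0,-1,32,0,0],[0,-1,32,0,0],[0,-1,32,0,0],[0,-1,25,0,0],[22,0,2,0,0],[22,0,0,0,0],[10,0,0,0,0],[0,0,0,0,0]]}}

```text
time_s: 9.03
ee_pos: [0.645, 0.1174, 0.0353]
orientation: [0.022, 0.717, -0.027, 0.696]
contact_force: [-1.0, -0.2, 0.2]
width: 0.0006
```

Run:
```python
from h import *
go([.655,.11,.043],[.997,-.0752])
```

```text
t 9.03 pos [0.645  0.1174 0.0353] F [-1.01 -0.21  0.2 ] w 0.0006 j [-0.02  0.83 -0.34  1.52  0.32  0.88 -0.55]
tool axes rows x,y,z in world:
 [[-0.0302 -0.0065 -0.9995]
 [ 0.0698  0.9975 -0.0086]
 [ 0.9971 -0.07   -0.0297]]
shift mm [-7.9 -6.7 10.2] n rows 0.24546829720010419
yaw 0.0055 deg 0.3 rows 0.04362608270681219
yaw -3.1361 deg -179.7 rows 25.089115146011533
```

Emit:
{"name": "move_arm", "arguments": {"plan": [[-3,-10,4,0,0],[-3,-10,4,0,0],[0,-8,0,0,0],[0,-6,0,0,0],[0,-6,0,0,0],[0,-6,0,0,0]]}}

```text
time_s: 9.53
ee_pos: [0.6493, 0.0696, 0.043]
orientation: [0.022, 0.718, -0.025, 0.696]
contact_force: [0.2, 1.5, -0.4]
width: 0.0003
```

Emit:
{"name": "move_arm", "arguments": {"plan": [[0,-6,0,0,0],[0,-6,0,0,0],[0,-6,0,0,0],[0,-6,0,0,0]]}}

```text
time_s: 9.87
ee_pos: [0.6476, 0.0442, 0.0448]
orientation: [0.023, 0.717, -0.025, 0.696]
contact_force: [0.6, 1.5, -1.2]
width: 0.0006
```

Run:
```python
from h import *
go([.6418,-.10,.043],[.997,-.0752])
p=manip.observe()["ee_pos"]
view("scene",(230,150,430,330),3.5,"pics/z13.png",[p,p+[0,0,.0265]])
```

```text
t 9.87 pos [0.6476 0.0442 0.0448] F [ 0.61  1.5  -1.21] w 0.0006 j [ 0.1   0.81 -0.36  1.54  0.33  0.89 -0.44]
tool axes rows x,y,z in world:
 [[-0.029  -0.0017 -0.9996]
 [ 0.0668  0.9978 -0.0036]
 [ 0.9973 -0.0668 -0.0289]]
shift mm [   2.2 -144.2    3.9] n rows 3.45878617707737
yaw 0.0085 deg 0.5 rows 0.06781379558031662
yaw -3.1331 deg -179.5 rows 25.064927433138028
```

View pics/z13.png

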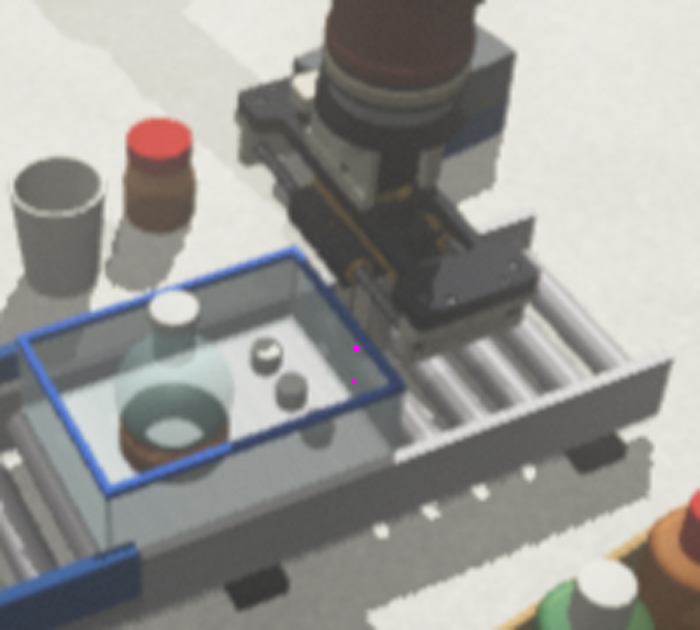

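Emit:
{"name": "move_arm", "arguments": {"plan": [[0,-6,0,0,0],[0,-6,0,0,0],[0,-6,0,0,0],[0,-6,0,0,0],[0,-6,0,0,0],[0,-6,0,0,0],[0,-6,0,0,0],[0,-6,0,0,0],[0,-6,0,0,0],[0,-6,0,0,0],[0,-6,0,0,0],[0,-6,0,0,0]]}}

```text
time_s: 10.92
ee_pos: [0.6417, -0.0353, 0.045]
orientation: [0.023, 0.717, -0.025, 0.696]
contact_force: [-0.7, 2.0, -0.0]
width: 0.0002
```

Emit:
{"name": "move_arm", "arguments": {"plan": [[0,-6,0,0,0],[0,-6,0,0,0],[0,-6,0,0,0],[0,-6,0,0,0]]}}

```text
time_s: 11.25
ee_pos: [0.6396, -0.062, 0.045]
orientation: [0.023, 0.718, -0.025, 0.696]
contact_force: [-0.2, 1.4, -0.2]
width: 0.0004
```

Run:
```python
from h import *
go([.6418,-.10,.043],[.997,-.0752])
p=manip.observe()["ee_pos"]
view("scene",(130,170,350,370),3,"pics/z14.png",[p,p+[0,0,.0265]])
```

```text
t 11.25 pos [ 0.6396 -0.062   0.045 ] F [-0.21  1.36 -0.24] w 0.0004 j [ 0.27  0.8  -0.36  1.56  0.34  0.88 -0.29]
tool axes rows x,y,z in world:
 [[-0.0309 -0.0016 -0.9995]
 [ 0.0672  0.9977 -0.0037]
 [ 0.9973 -0.0672 -0.0307]]
shift mm [  2.  -37.8   4.8] n rows 0.905690718738656
yaw 0.0081 deg 0.5 rows 0.0645472780222518
yaw -3.1335 deg -179.5 rows 25.068193950696095
```

View pics/z14.png

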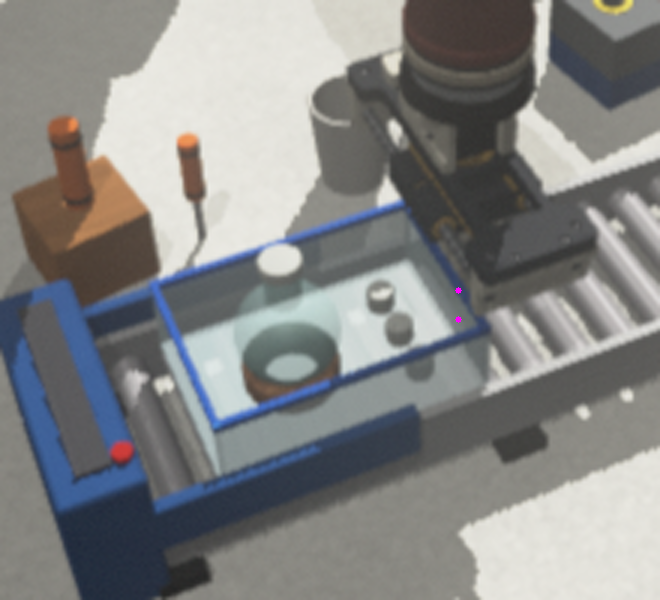

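Emit:
{"name": "move_arm", "arguments": {"plan": [[0,-5,0,0,0],[0,-5,0,0,0],[0,-5,0,0,0],[0,-5,0,0,0]]}}

```text
time_s: 11.63
ee_pos: [0.6382, -0.0857, 0.0452]
orientation: [0.023, 0.717, -0.026, 0.696]
contact_force: [0.4, 1.8, -0.2]
width: 0.0005
```

Emit:
{"name": "move_arm", "arguments": {"plan": [[0,-4,0,0,0],[0,-4,0,0,0],[0,-4,0,0,0]]}}

```text
time_s: 11.88
ee_pos: [0.6371, -0.0994, 0.0451]
orientation: [0.023, 0.718, -0.026, 0.696]
contact_force: [0.2, 0.7, -0.8]
width: 0.0003
```

Emit:
{"name": "move_arm", "arguments": {"plan": [[0,-4,0,0,0],[0,-4,0,0,0]]}}

```text
time_s: 12.05
ee_pos: [0.6365, -0.1041, 0.0452]
orientation: [0.025, 0.718, -0.024, 0.696]
contact_force: [0.8, 9.2, -0.9]
width: 0.0006
```

Emit:
{"name": "move_arm", "arguments": {"plan": [[0,-4,0,0,0],[0,-4,0,0,0]]}}

```text
time_s: 12.22
ee_pos: [0.6366, -0.1033, 0.0453]
orientation: [0.028, 0.717, -0.018, 0.696]
contact_force: [-0.4, 5.5, -0.1]
width: 0.001
```

Emit:
{"name": "move_arm", "arguments": {"plan": [[0,-4,0,0,0],[0,-4,0,0,0],[0,-2,0,0,0]]}}

```text
time_s: 12.47
ee_pos: [0.6366, -0.1023, 0.0455]
orientation: [0.031, 0.717, -0.01, 0.696]
contact_force: [0.0, 2.6, -0.5]
width: 0.0004
```

Run:
```python
from h import *
o,M=st()
view("scene",(110,190,330,380),3.2,"pics/z15.png")
view("top",(300,90,480,220),4,"pics/z16.png")
```

```text
t 12.47 pos [ 0.6366 -0.1023  0.0455] F [ 0.03  2.64 -0.48] w 0.0004 j [ 0.36  0.81 -0.39  1.54  0.33  0.89 -0.2 ]
```

View pics/z15.png

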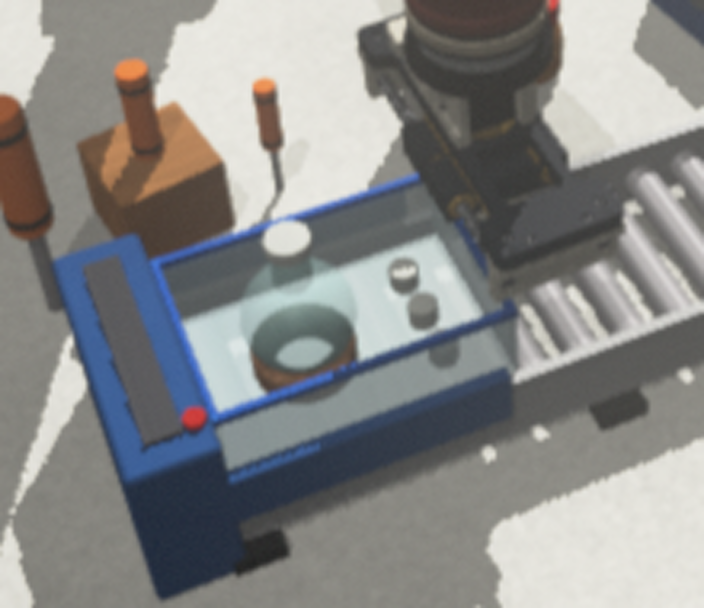

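View pics/z16.png

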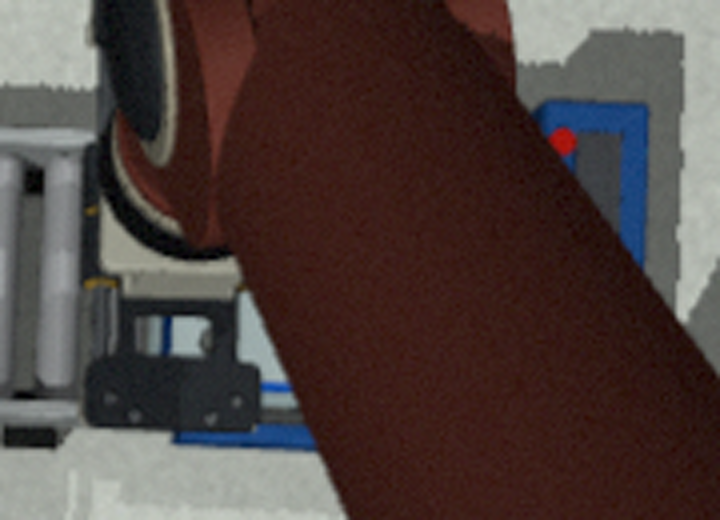

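Emit:
{"name": "move_arm", "arguments": {"plan": [[0,8,0,0,0],[0,15,0,0,0],[0,20,0,0,0],[-30,0,0,0,0],[-30,0,0,0,0],[-35,0,0,0,0],[-35,0,0,0,0],[-20,0,0,0,0],[0,0,0,0,0]]}}

```text
time_s: 13.32
ee_pos: [0.6433, -0.0655, 0.2012]
orientation: [0.025, 0.718, -0.017, 0.695]
contact_force: [1.0, -0.0, 0.0]
width: 0.0007
```

Run:
```python
from h import *
# stylus target
go([.432,-.237,.26-.0265])
view("scene",(110,190,330,380),3.2,"pics/z17.png")
```

```text
t 13.32 pos [ 0.6433 -0.0655  0.2012] F [ 1.   -0.04  0.05] w 0.0007 j [ 0.3   0.65 -0.43  1.37  0.26  1.2  -0.2 ]
tool axes rows x,y,z in world:
 [[-0.0329  0.0111 -0.9994]
 [ 0.0594  0.9982  0.0091]
 [ 0.9977 -0.0591 -0.0335]]
shift mm [ -27.3 -183.4 -201.7] n rows 4.8375166377838905
```

View pics/z17.png

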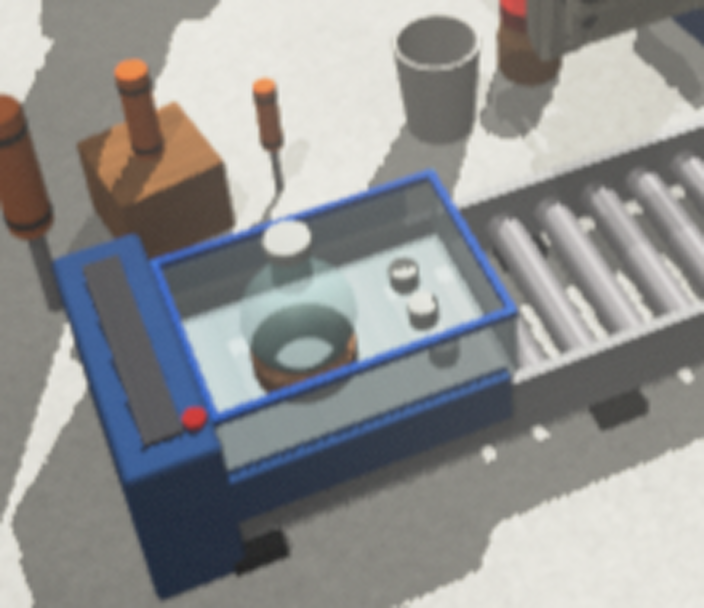

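Emit:
{"name": "move_arm", "arguments": {"plan": [[-3,-30,-32,0,0.5],[-3,-30,-32,0,0.5],[-3,-30,-32,0,0.5],[-3,-30,-32,0,0.5],[-3,-30,-32,0,0.5],[0,0,0,-0.12,0.5],[0,0,0,-0.12,0.5],[0,0,0,-0.12,0.5],[0,0,0,-0.12,0.5],[0,0,0,0,0.5]]}}

```text
time_s: 14.2
ee_pos: [0.4625, -0.2061, 0.2002]
orientation: [-0.146, 0.713, 0.163, 0.667]
contact_force: [-0.7, 0.2, 0.2]
width: 0.0461
```

Run:
```python
from h import *
go([.432,-.237,.2],[.903,.43])
d=cam("scene"); cv2.imwrite("pics/s3.png",d["frame"][:,:,::-1])
d=cam("top"); cv2.imwrite("pics/t3.png",d["frame"][:,:,::-1])
```

```text
t 14.2 pos [ 0.4625 -0.2061  0.2002] F [-0.72  0.22  0.16] w 0.0461 j [ 0.75  0.47 -0.57  1.75  0.29  1.08  0.51]
tool axes rows x,y,z in world:
 [[-0.0687  0.0093 -0.9976]
 [-0.4246  0.9046  0.0377]
 [ 0.9028  0.4262 -0.0582]]
shift mm [  2.  -15.  -40.7] n rows 0.976261580495283
yaw -0.0056 deg -0.3 rows 0.04467096284034955
yaw 3.136 deg 179.7 rows 25.088070265877995
```

View pics/s3.png

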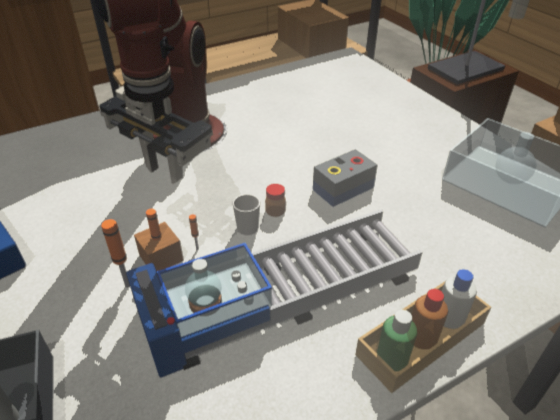

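View pics/t3.png

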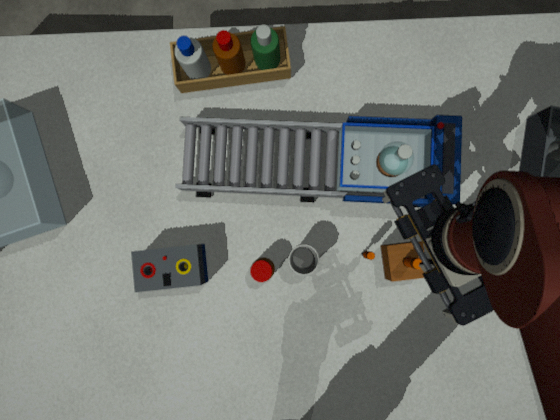

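Emit:
{"name": "move_arm", "arguments": {"plan": [[0,-4,-10,0,0.5],[0,-4,-10,0,0.5],[0,-4,-10,0,0.5],[0,0,-5,0,0.5],[0,0,0,0,0.5]]}}

```text
time_s: 14.72
ee_pos: [0.4327, -0.2336, 0.2006]
orientation: [-0.142, 0.715, 0.159, 0.666]
contact_force: [0.5, -0.6, -0.9]
width: 0.0464
```

Run:
```python
from h import *
go([.432,-.237,.2],[.903,.43])
```

```text
t 14.72 pos [ 0.4327 -0.2336  0.2006] F [ 0.53 -0.57 -0.87] w 0.0464 j [ 0.83  0.45 -0.57  1.79  0.28  1.06  0.57]
tool axes rows x,y,z in world:
 [[-0.0716  0.0093 -0.9974]
 [-0.4146  0.9092  0.0382]
 [ 0.9072  0.4163 -0.0613]]
shift mm [ 0.7 -2.9 -2. ] n rows 0.0690163988419522
yaw -0.0166 deg -1.0 rows 0.13281809835319205
yaw 3.125 deg 179.0 rows 24.999923130365154
```

Emit:
{"name": "move_arm", "arguments": {"plan": [[5,0,0,0,0.5],[5,0,0,0,0.5],[5,0,0,0,0.5],[5,0,0,0,0.5],[5,0,0,0,0.5],[5,0,0,0,0.5],[5,0,0,0,0.5],[5,0,0,0,0.5]]}}

```text
time_s: 15.38
ee_pos: [0.4306, -0.2325, 0.1575]
orientation: [-0.142, 0.714, 0.159, 0.667]
contact_force: [0.3, -0.2, -0.2]
width: 0.0466
```

Run:
```python
from h import *
go([.432,-.237,.2],[.903,.43])
p=manip.observe()["ee_pos"]+[0,0,.0265]
view("scene",(90,120,270,280),4.4,"pics/z18.png",[p,[.432,-.237,.1278],[.432,-.237,.06]])
view("top",(340,160,520,320),4.4,"pics/z19.png",[p,[.432,-.237,.1278],[.432,-.237,.06]])
```

```text
t 15.38 pos [ 0.4306 -0.2325  0.1575] F [ 0.3  -0.22 -0.24] w 0.0466 j [ 0.81  0.49 -0.55  1.85  0.32  0.95  0.53]
tool axes rows x,y,z in world:
 [[-0.0689  0.0092 -0.9976]
 [-0.4149  0.9091  0.0371]
 [ 0.9073  0.4164 -0.0588]]
shift mm [-42.6  -3.1  -3.1] n rows 1.0209651948753793
yaw -0.0163 deg -0.9 rows 0.1306193140358479
yaw 3.1253 deg 179.1 rows 25.002121914682498
```

View pics/z18.png

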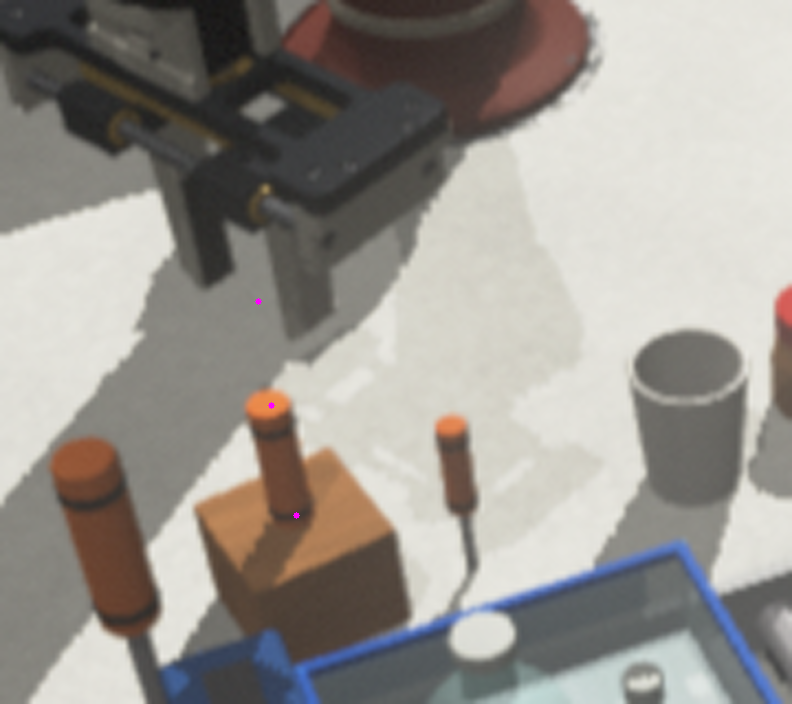

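View pics/z19.png

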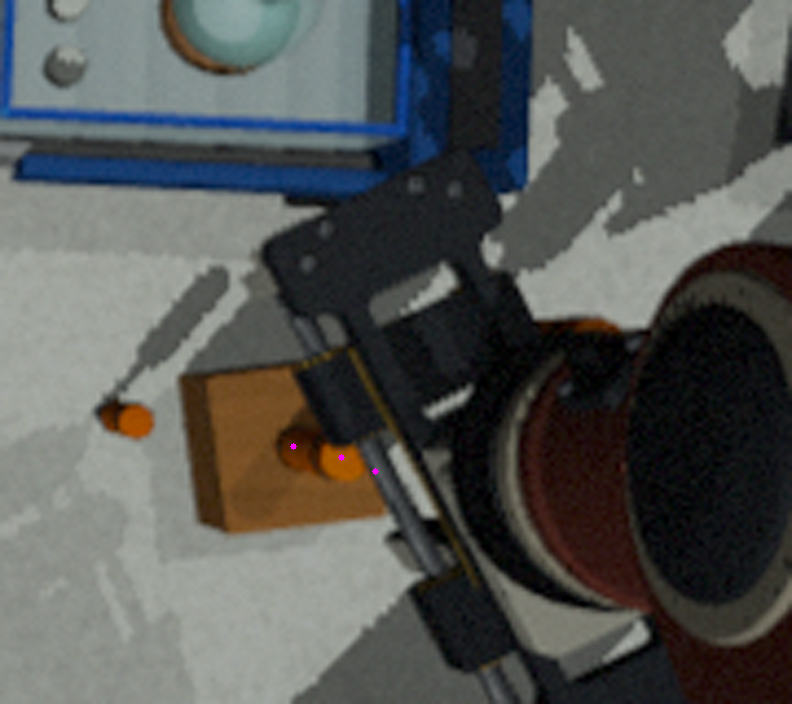

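Emit:
{"name": "move_arm", "arguments": {"plan": [[0,0,0,-0.08,0.5],[0,0,0,-0.08,0.5],[0,0,0,-0.08,0.5],[0,0,0,-0.08,0.5],[0,0,0,-0.08,0.5],[0,0,0,-0.08,0.5],[0,0,0,-0.08,0.5],[0,0,0,-0.08,0.5],[0,0,0,-0.08,0.5],[0,0,0,-0.07,0.5],[0,0,0,0,0.5]]}}

```text
time_s: 16.4
ee_pos: [0.4321, -0.233, 0.1584]
orientation: [-0.4, 0.589, 0.432, 0.554]
contact_force: [-0.5, -0.3, 0.1]
width: 0.0466
```

Run:
```python
from h import *
go([.432,-.237,.155],[.34,.94])
p=manip.observe()["ee_pos"]+[0,0,.0265]
view("scene",(90,120,270,280),4.4,"pics/z20.png",[p,[.432,-.237,.1278],[.432,-.237,.06]])
view("top",(340,160,520,320),4.4,"pics/z21.png",[p,[.432,-.237,.1278],[.432,-.237,.06]])
```

```text
t 16.4 pos [ 0.4321 -0.233   0.1584] F [-0.53 -0.29  0.11] w 0.0466 j [ 0.95  0.55 -0.78  1.85  0.46  1.01  1.22]
tool axes rows x,y,z in world:
 [[-0.0666  0.0076 -0.9978]
 [-0.9493  0.3075  0.0657]
 [ 0.3073  0.9515 -0.0132]]
shift mm [ 3.4 -1.4 -3.8] n rows 0.09038211697959307
yaw 0.0337 deg 1.9 rows 0.26985512512052856
yaw -3.1079 deg -178.1 rows 24.862886103597816
```

View pics/z20.png

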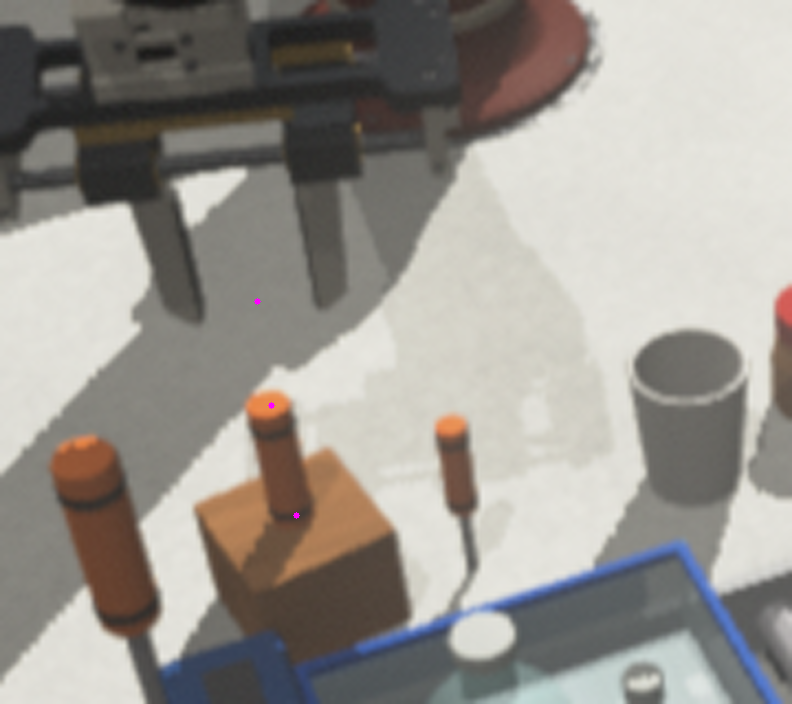

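View pics/z21.png

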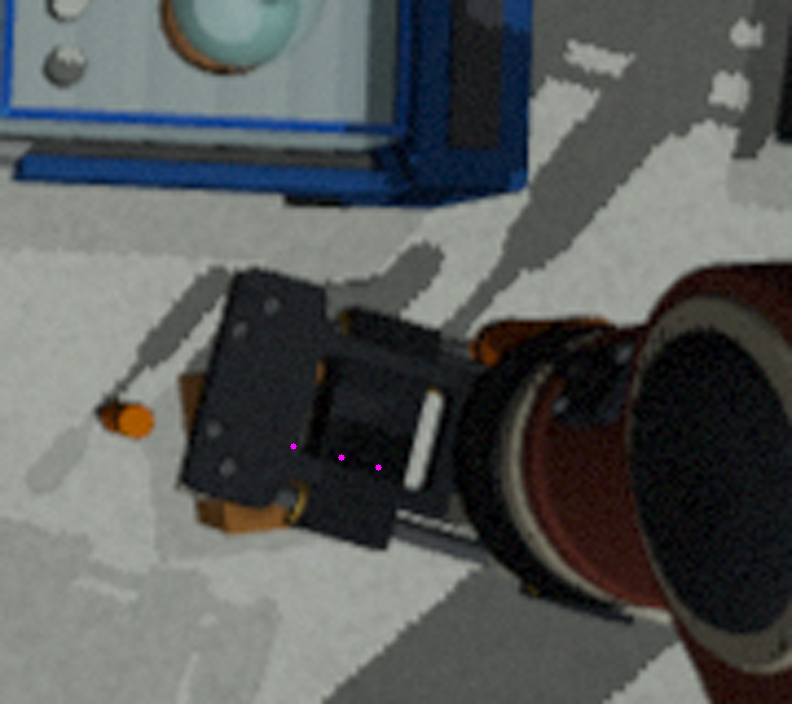

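Run:
```python
from h import *
go([.4315,-.237,.11],[.34,.94])
go([.4315,-.237,.0555],[.34,.94])
```

```text
t 16.5 pos [ 0.4321 -0.233   0.1585] F [ 0.02 -0.59  0.11] w 0.0463 j [ 0.95  0.55 -0.78  1.85  0.46  1.01  1.22]
tool axes rows x,y,z in world:
 [[-0.0667  0.0075 -0.9977]
 [-0.9483  0.3105  0.0657]
 [ 0.3103  0.9505 -0.0136]]
shift mm [48.4 -3.9 -3.4] n rows 1.1599146353971093
yaw 0.0305 deg 1.7 rows 0.2443402210497759
yaw -3.1111 deg -178.3 rows 24.88840100766857
t 16.5 pos [ 0.4321 -0.233   0.1585] F [ 0.02 -0.59  0.11] w 0.0463 j [ 0.95  0.55 -0.78  1.85  0.46  1.01  1.22]
tool axes rows x,y,z in world:
 [[-0.0667  0.0075 -0.9977]
 [-0.9483  0.3105  0.0657]
 [ 0.3103  0.9505 -0.0136]]
shift mm [102.7  -7.5  -2.6] n rows 2.4639234403473247
yaw 0.0305 deg 1.7 rows 0.2443402210497759
yaw -3.1111 deg -178.3 rows 24.88840100766857
```

Emit:
{"name": "move_arm", "arguments": {"plan": [[8,-1,-2,0,0.5],[8,-1,-2,0,0.5],[8,-1,0,0,0.5],[8,-1,0,0,0.5],[8,0,0,0,0.5],[0,0,0,0,0.5]]}}

```text
time_s: 17.0
ee_pos: [0.4316, -0.2385, 0.1138]
orientation: [-0.397, 0.591, 0.429, 0.555]
contact_force: [-0.9, 0.3, 0.2]
width: 0.0465
```

Run:
```python
from h import *
go([.4315,-.237,.0555],[.34,.94])
p=manip.observe()["ee_pos"]+[0,0,.0265]
view("scene",(90,150,230,280),5,"pics/z22.png",[p])
```

```text
t 17.0 pos [ 0.4316 -0.2385  0.1138] F [-0.92  0.28  0.21] w 0.0465 j [ 0.92  0.6  -0.73  1.89  0.52  0.92  1.17]
tool axes rows x,y,z in world:
 [[-0.0676  0.0068 -0.9977]
 [-0.9466  0.3155  0.0662]
 [ 0.3152  0.9489 -0.0149]]
shift mm [58.2 -3.3  2.3] n rows 1.3955398390632228
yaw 0.0253 deg 1.5 rows 0.20272727895842804
yaw -3.1163 deg -178.5 rows 24.930013949759918
```

View pics/z22.png

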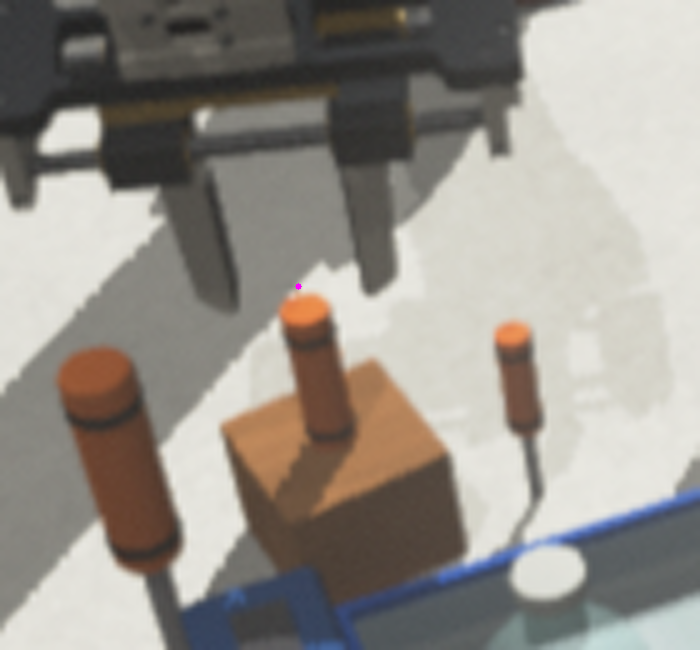

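Emit:
{"name": "move_arm", "arguments": {"plan": [[8,0,1,0,0.5],[8,-1,1,0,0.5],[8,0,0,0,0.5],[8,-1,0,0,0.5],[8,0,0,0,0.5],[8,-1,0,0,0.5],[6,0,0,0,0.5],[0,0,0,0,0.5]]}}

```text
time_s: 17.72
ee_pos: [0.4325, -0.2366, 0.0546]
orientation: [-0.398, 0.591, 0.429, 0.556]
contact_force: [-0.2, -0.8, 0.6]
width: 0.0467
```

Run:
```python
from h import *
go([.4315,-.237,.0555],[.34,.94])
p=manip.observe()["ee_pos"]+[0,0,.0265]
view("scene",(90,150,230,280),5,"pics/z23.png",[p])
```

```text
t 17.72 pos [ 0.4325 -0.2366  0.0546] F [-0.17 -0.81  0.6 ] w 0.0467 j [ 0.87  0.69 -0.67  1.95  0.61  0.79  1.09]
tool axes rows x,y,z in world:
 [[-0.066   0.0068 -0.9978]
 [-0.9469  0.3148  0.0647]
 [ 0.3145  0.9491 -0.0143]]
shift mm [-0.9  0.9 -0.7] n rows 0.02134608077454955
yaw 0.0261 deg 1.5 rows 0.20852781411224278
yaw -3.1155 deg -178.5 rows 24.924213414606104
```

View pics/z23.png

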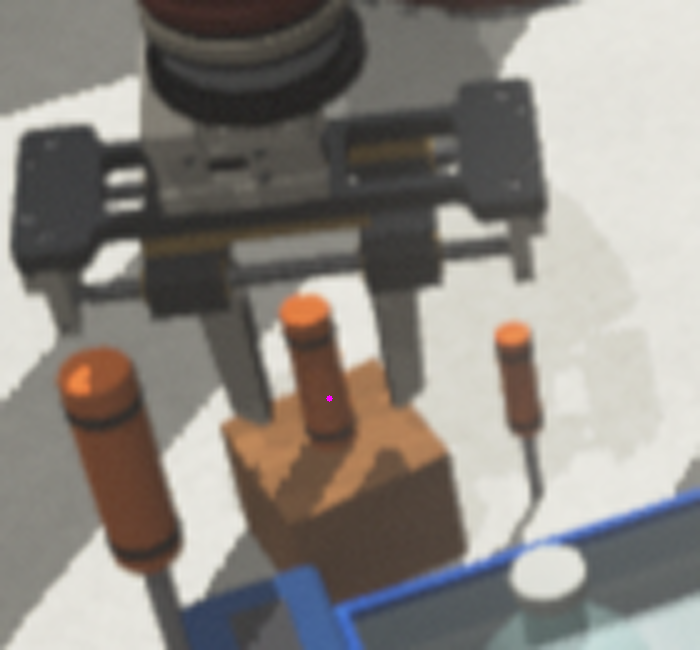

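Emit:
{"name": "move_arm", "arguments": {"plan": [[0,0,0,0,0],[0,0,0,0,0],[0,0,0,0,0],[0,0,0,0,0],[0,0,0,0,0],[0,0,0,0,0]], "force": 30}}

```text
time_s: 18.27
ee_pos: [0.4335, -0.2383, 0.0563]
orientation: [-0.399, 0.591, 0.428, 0.556]
contact_force: [-0.3, 0.2, -1.0]
width: 0.0198
```

Run:
```python
from h import *
go([.4325,-.2366,.1546],[.34,.94])
view("scene",(90,150,230,280),5,"pics/z24.png")
```

```text
t 18.27 pos [ 0.4335 -0.2383  0.0563] F [-0.33  0.17 -1.04] w 0.0198 j [ 0.87  0.68 -0.67  1.95  0.61  0.79  1.09]
tool axes rows x,y,z in world:
 [[-0.0636  0.0035 -0.998 ]
 [-0.9469  0.3156  0.0614]
 [ 0.3151  0.9489 -0.0168]]
shift mm [-98.1   7.5  -0.3] n rows 2.351795675973866
yaw 0.0253 deg 1.5 rows 0.20279415793554284
yaw -3.1162 deg -178.5 rows 24.929947070782802
```

View pics/z24.png

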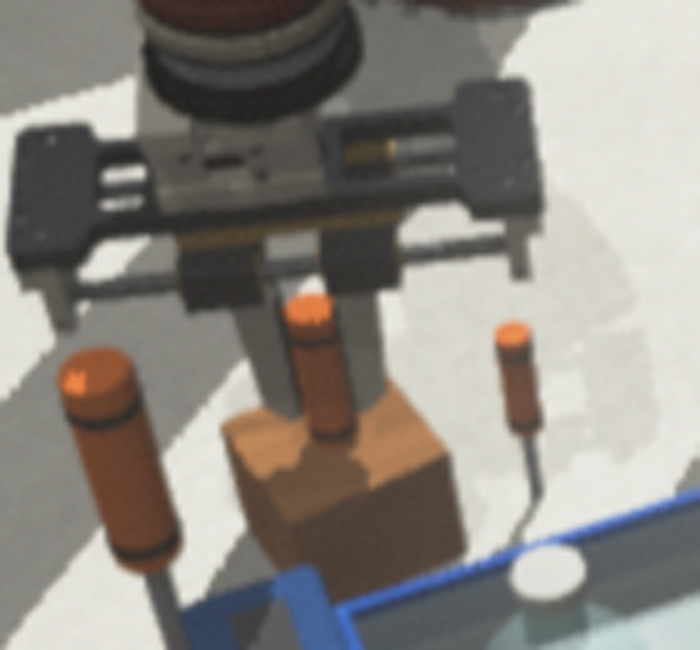

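Emit:
{"name": "move_arm", "arguments": {"plan": [[-6,0.4,0,0,0],[-8,0.6,0,0,0],[-8,0.6,0,0,0],[-8,0.6,0,0,0],[-8,0.6,0,0,0],[-8,0.6,0,0,0],[-8,0.6,0,0,0],[-8,0.6,0,0,0],[-8,0.6,0,0,0],[-8,0.6,0,0,0],[-8,0.6,0,0,0],[-8,0.6,0,0,0]]}}

```text
time_s: 19.32
ee_pos: [0.4327, -0.2348, 0.1607]
orientation: [-0.4, 0.59, 0.428, 0.556]
contact_force: [-0.4, -0.4, -1.1]
width: 0.0195
```

Run:
```python
from h import *
go([.4325,-.2366,.1546],[.34,.94])
view("scene",(90,120,230,270),4.5,"pics/z25.png")
```

```text
t 19.32 pos [ 0.4327 -0.2348  0.1607] F [-0.45 -0.42 -1.07] w 0.0195 j [ 0.95  0.54 -0.78  1.84  0.46  1.01  1.22]
tool axes rows x,y,z in world:
 [[-0.0627  0.0047 -0.998 ]
 [-0.9475  0.314   0.061 ]
 [ 0.3136  0.9494 -0.0152]]
shift mm [ 6.  -0.8 -1.7] n rows 0.14508186781584942
yaw 0.027 deg 1.5 rows 0.21615698713733686
yaw -3.1146 deg -178.5 rows 24.91658424158101
```

View pics/z25.png

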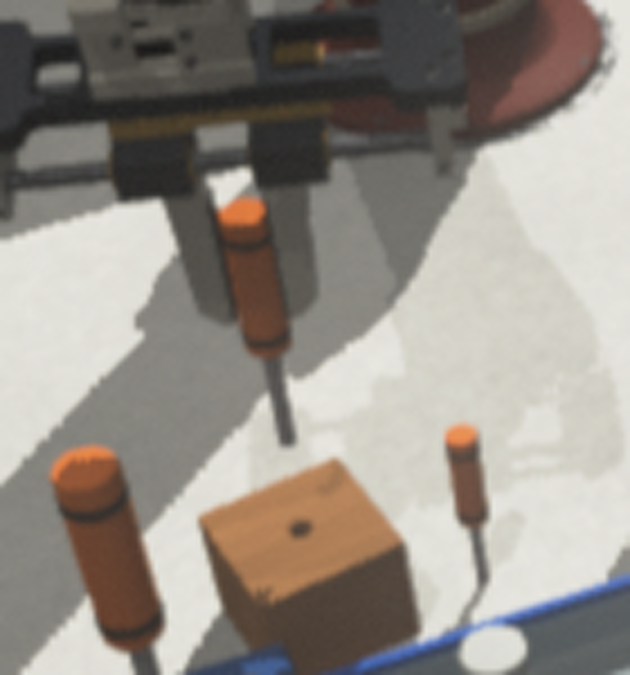

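Run:
```python
from h import *
d=cam("scene")
print(onz(d,(154,218.9),.109), onz(d,(156.7,237.3),.06))
go([.4310,.2645,.18])
```

```text
[ 0.4316 -0.2354  0.109 ] [ 0.4317 -0.2383  0.06  ]
t 19.42 pos [ 0.4338 -0.235   0.1613] F [ 0.68  0.2  -0.8 ] w 0.0194 j [ 0.95  0.54 -0.78  1.84  0.46  1.01  1.22]
tool axes rows x,y,z in world:
 [[-0.0598  0.0034 -0.9982]
 [-0.9476  0.3143  0.0578]
 [ 0.3139  0.9493 -0.0155]]
shift mm [-16.7 160.7 473. ] n rows 11.34383168989393
```

Emit:
{"name": "move_arm", "arguments": {"plan": [[-2,5,15,0,0],[-2,5,15,0,0],[-2,5,15,0,0],[-2,5,15,0,0],[-2,5,15,0,0],[-2,5,15,0,0],[-2,5,15,0,0],[0,5,15,0,0],[0,5,15,0,0],[0,5,15,0,0],[0,5,15,0,0],[0,5,15,0,0]]}}

```text
time_s: 20.42
ee_pos: [0.4314, -0.0424, 0.1728]
orientation: [-0.395, 0.594, 0.426, 0.556]
contact_force: [0.2, -0.9, -0.4]
width: 0.0197
```

Run:
```python
from h import *
go([.4310,.2645,.18])
```

```text
t 20.42 pos [ 0.4314 -0.0424  0.1728] F [ 0.2  -0.93 -0.42] w 0.0197 j [ 0.63  0.45 -0.82  1.97  0.38  0.96  0.85]
tool axes rows x,y,z in world:
 [[-0.0687  0.0043 -0.9976]
 [-0.9433  0.3252  0.0664]
 [ 0.3247  0.9456 -0.0183]]
shift mm [ -5.8 100.7 289.9] n rows 6.9524035504189525
```

Emit:
{"name": "move_arm", "arguments": {"plan": [[-1,5,14,0,0],[-1,5,14,0,0],[-1,5,14,0,0],[-1,5,14,0,0],[-1,5,14,0,0],[-1,5,14,0,0],[-1,5,14,0,0],[0,5,14,0,0],[0,5,14,0,0],[0,5,14,0,0],[0,5,14,0,0],[0,5,14,0,0]]}}

```text
time_s: 21.42
ee_pos: [0.4251, 0.1438, 0.1774]
orientation: [-0.394, 0.597, 0.428, 0.553]
contact_force: [-0.7, -0.9, -1.6]
width: 0.0199
```

Run:
```python
from h import *
go([.4310,.2645,.18])
```

```text
t 21.42 pos [0.4251 0.1438 0.1774] F [-0.72 -0.89 -1.58] w 0.0199 j [ 0.22  0.47 -0.83  1.92  0.36  0.99  0.47]
tool axes rows x,y,z in world:
 [[-0.0793  0.0027 -0.9969]
 [-0.9429  0.3245  0.0758]
 [ 0.3236  0.9459 -0.0232]]
shift mm [ -2.8  33.8 116. ] n rows 2.7817252170993165
```

Emit:
{"name": "move_arm", "arguments": {"plan": [[-1,3,11,0,0],[-1,3,11,0,0],[-1,3,11,0,0],[-1,3,11,0,0],[0,3,11,0,0],[0,3,11,0,0],[0,3,11,0,0],[0,3,11,0,0],[0,3,11,0,0],[0,2,8,0,0],[0,0,0,0,0]]}}

```text
time_s: 22.33
ee_pos: [0.4286, 0.2615, 0.177]
orientation: [-0.394, 0.599, 0.431, 0.548]
contact_force: [0.7, 0.2, -0.1]
width: 0.0195
```

Run:
```python
from h import *
go([.4310,.2645,.15])
p=manip.observe()["ee_pos"]
view("scene",(290,80,430,210),5,"pics/z26.png",[p+[-.003,.0013,-.0513],[.4295,.2658,.07]])
view("top",(90,200,250,320),5,"pics/z27.png",[p+[-.003,.0013,-.0513],[.4295,.2658,.07]])
```

```text
t 22.33 pos [0.4286 0.2615 0.177 ] F [ 0.71  0.16 -0.08] w 0.0195 j [-0.04  0.55 -0.8   1.78  0.38  1.06  0.27]
tool axes rows x,y,z in world:
 [[-0.0892 -0.0002 -0.996 ]
 [-0.944   0.3189  0.0845]
 [ 0.3176  0.9478 -0.0286]]
shift mm [26.7 -3.6  4.4] n rows 0.6392733375694707
```

View pics/z26.png

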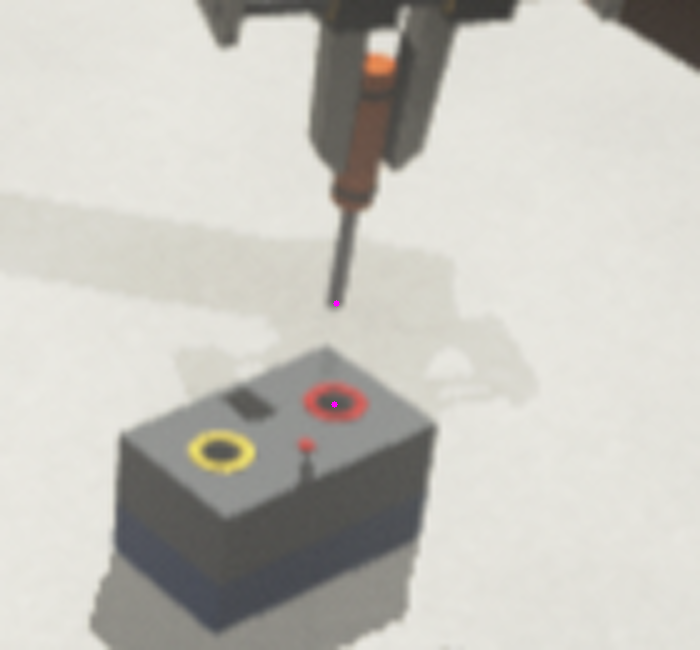

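View pics/z27.png

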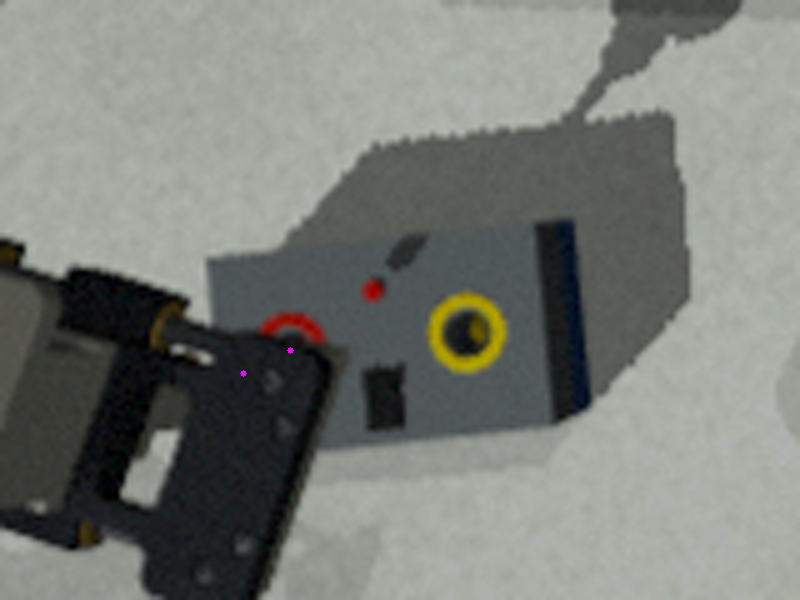

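```bash
cat >> h.py <<'E'
M0=R.from_quat([-.399,.591,.428,.556]).as_matrix(); p0=np.array([.4335,-.2383,.0563])
OFF=M0.T@(np.array([.432,-.2372,.005])-p0); AX=M0.T@np.array([0,0,1.])
def tip(tgt):
    o,M=st(); t=o["ee_pos"]+M@OFF; a=M@AX
    print("tip",t,"axis",a,"tool x",M[:,0],"off",OFF); print("shift mm",(M.T@(np.asarray(tgt)-t)*1000).round(1),"vertical-down 10mm =",(M.T@[0,0,-10.]).round(2))
    return t
E
python3 - <<'E'
from h import *
t=tip([.4295,.2660,.085])
d=view("scene",(310,100,390,190),7,"pics/z28.png",[t])
print("ring top", onz(d,(356.8,160.4),.07))
b,m,l=blobs(d,(0,90,80),(6,255,255),5);print([x for x in b if x[0][1]<190 and 300<x[0][0]<400])
E
```

```text
t 22.43 pos [0.4288 0.2594 0.1768] F [-0.4  -0.35  0.11] w 0.0194 j [-0.04  0.55 -0.8   1.78  0.38  1.06  0.27]
tip [0.426  0.2601 0.1255] axis [0.0255 0.0069 0.9997] tool x [-0.0895 -0.0023 -0.996 ] off [ 0.0513 -0.0014  0.0014]
shift mm [40.  -4.8  7.9] vertical-down 10mm = [ 9.96 -0.84  0.31]
ring top [0.4279 0.2668 0.07  ]
[([351, 157, 12, 7, 51], [356.6, 160.2]), ([350, 168, 3, 2, 5], [350.8, 168.6])]
```

View pics/z28.png

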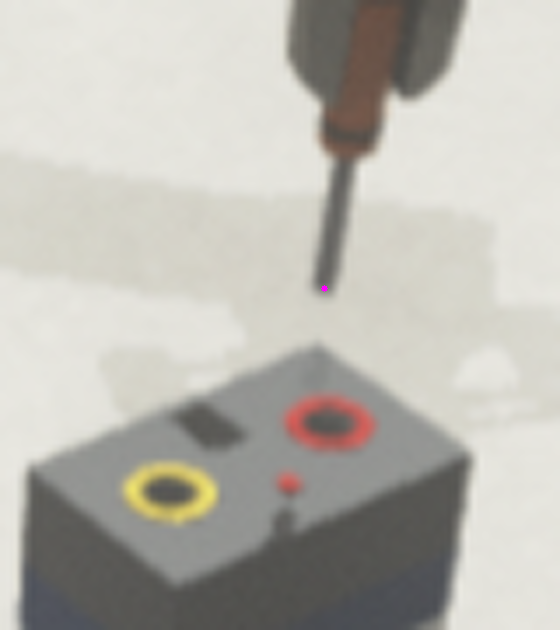

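Emit:
{"name": "move_arm", "arguments": {"plan": [[5,-1,2,0,0],[6,-1,2,0,0],[6,-1,2,0,0],[6,0,1,0,0],[6,0,0,0,0],[5,0,0,0,0],[0,0,0,0,0]]}}

```text
time_s: 23.07
ee_pos: [0.4318, 0.2607, 0.1378]
orientation: [-0.393, 0.603, 0.427, 0.548]
contact_force: [-0.5, 0.6, -0.6]
width: 0.0194
```

Run:
```python
from h import *
t=tip([.4290,.2665,.078])
d=view("scene",(310,100,390,190),7,"pics/z29.png",[t])
view("top",(90,200,250,320),5,"pics/z30.png",[t])
```

```text
t 23.07 pos [0.4318 0.2607 0.1378] F [-0.54  0.63 -0.56] w 0.0194 j [-0.07  0.6  -0.77  1.82  0.42  0.98  0.23]
tip [0.429  0.2612 0.0865] axis [0.0267 0.0111 0.9996] tool x [-0.0906 -0.006  -0.9959] off [ 0.0513 -0.0014  0.0014]
shift mm [8.5 1.  5.3] vertical-down 10mm = [ 9.96 -0.84  0.35]
```

View pics/z29.png

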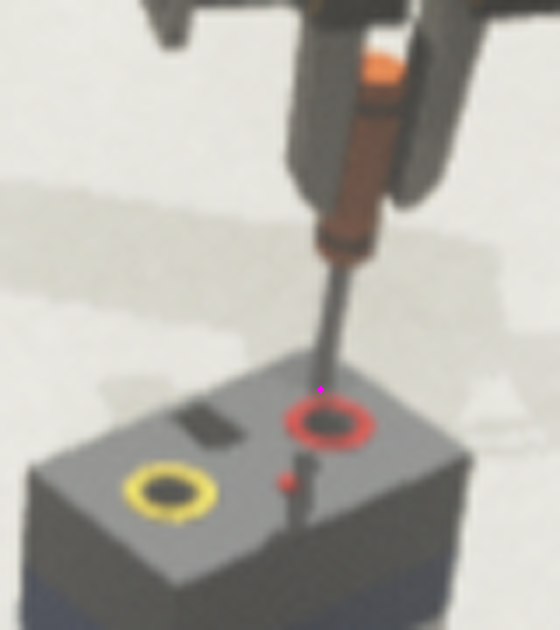

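View pics/z30.png

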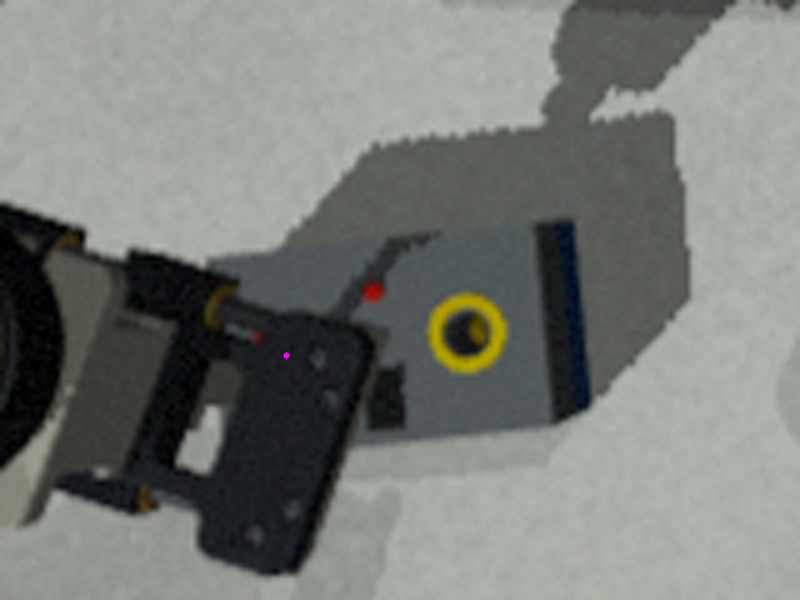

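Emit:
{"name": "move_arm", "arguments": {"plan": [[1,0,2.5,0,0],[2,0.5,2.5,0,0],[2,0,0.5,0,0],[0,0,0,0,0]]}}

```text
time_s: 23.5
ee_pos: [0.434, 0.2679, 0.1342]
orientation: [-0.393, 0.601, 0.427, 0.55]
contact_force: [0.4, -0.5, -0.0]
width: 0.0198
```

Run:
```python
from h import *
t=tip([.4288,.2665,.066])
d=view("scene",(310,100,390,190),7,"pics/z31.png",[t])
```

```text
t 23.5 pos [0.434  0.2679 0.1342] F [ 0.45 -0.51 -0.  ] w 0.0198 j [-0.08  0.61 -0.76  1.81  0.43  0.97  0.21]
tip [0.4313 0.2686 0.0829] axis [0.0231 0.0084 0.9997] tool x [-0.0871 -0.0033 -0.9962] off [ 0.0513 -0.0014  0.0014]
shift mm [17.1  0.3 -2.3] vertical-down 10mm = [ 9.96 -0.81  0.32]
```

View pics/z31.png

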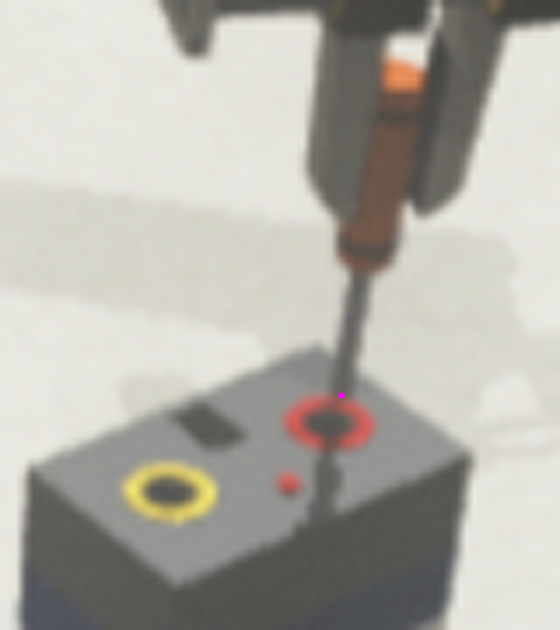

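Emit:
{"name": "move_arm", "arguments": {"plan": [[1,0.8,-1.2,0,0],[1,0.6,-1,0,0],[1,0,0,0,0],[0,0,0,0,0]]}}

```text
time_s: 23.88
ee_pos: [0.4315, 0.2663, 0.1316]
orientation: [-0.393, 0.601, 0.427, 0.55]
contact_force: [-0.0, -0.4, -0.7]
width: 0.0195
```

Run:
```python
from h import *
t=tip([.4288,.2665,.066])
d=view("scene",(310,100,390,190),7,"pics/z32.png",[t])
```

```text
t 23.88 pos [0.4315 0.2663 0.1316] F [-0.03 -0.43 -0.68] w 0.0195 j [-0.08  0.61 -0.76  1.82  0.43  0.96  0.21]
tip [0.4289 0.267  0.0803] axis [0.0224 0.008  0.9997] tool x [-0.0863 -0.003  -0.9963] off [ 0.0513 -0.0014  0.0014]
shift mm [14.3 -1.3 -0.1] vertical-down 10mm = [ 9.96 -0.81  0.31]
```

View pics/z32.png

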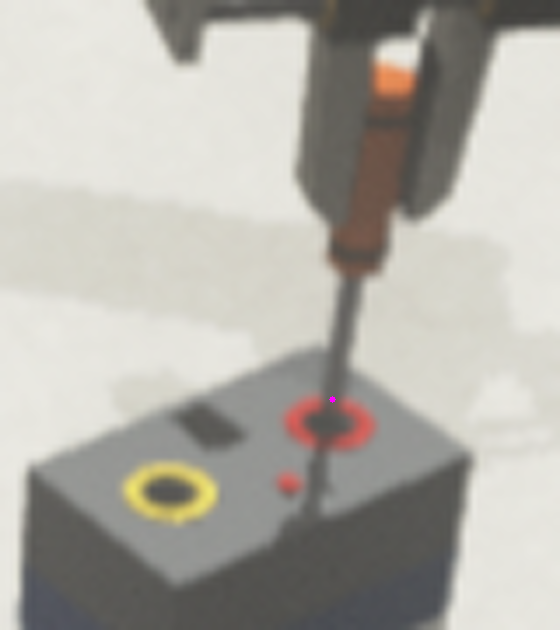

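Tip now sits over the hole at (330,400) with the ring's centre at (329,423). Descend vertically.

Emit:
{"name": "move_arm", "arguments": {"plan": [[4,-0.3,0,0,0],[4,-0.3,0,0,0],[4,-0.3,0,0,0],[4,-0.3,0.1,0,0],[0,0,0,0,0]]}}

```text
time_s: 24.35
ee_pos: [0.4315, 0.2657, 0.114]
orientation: [-0.393, 0.601, 0.427, 0.55]
contact_force: [-0.0, -0.5, -0.6]
width: 0.0198
```

Run:
```python
from h import *
t=tip([.4288,.2665,.045])
d=view("scene",(310,100,390,190),7,"pics/z33.png",[t])
```

```text
t 24.35 pos [0.4315 0.2657 0.114 ] F [-0.03 -0.46 -0.56] w 0.0198 j [-0.09  0.63 -0.75  1.84  0.45  0.92  0.19]
tip [0.4289 0.2664 0.0627] axis [0.0221 0.0081 0.9997] tool x [-0.086  -0.003  -0.9963] off [ 0.0513 -0.0014  0.0014]
shift mm [17.7 -1.3  0.6] vertical-down 10mm = [ 9.96 -0.8   0.31]
```

View pics/z33.png

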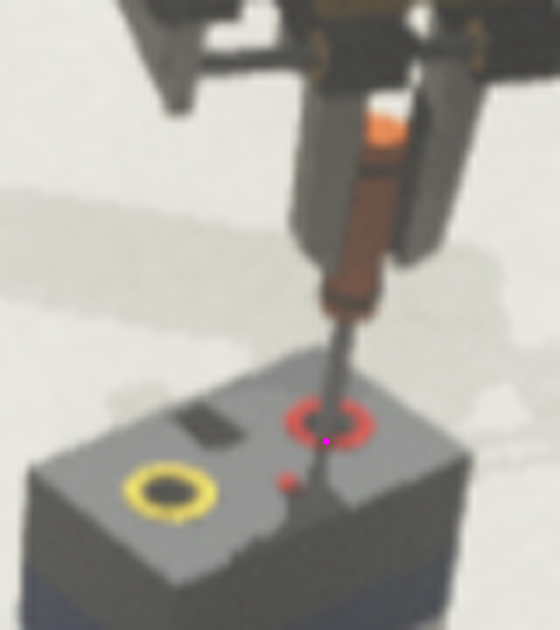

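Tip is 7 mm inside the hole without force. Continue to the button (top at z = 0.042).

Emit:
{"name": "move_arm", "arguments": {"plan": [[4,-0.3,0.1,0,0],[4,-0.3,0.1,0,0],[4,-0.3,0.1,0,0],[3,-0.3,0.1,0,0],[0,0,0,0,0]]}}

```text
time_s: 24.82
ee_pos: [0.4317, 0.266, 0.0976]
orientation: [-0.393, 0.601, 0.427, 0.55]
contact_force: [0.3, 0.1, -1.5]
width: 0.0194
```

Run:
```python
from h import *
t=tip([.4288,.2665,.036])
```

```text
t 24.82 pos [0.4317 0.266  0.0976] F [ 0.28  0.07 -1.46] w 0.0194 j [-0.1   0.65 -0.73  1.86  0.47  0.89  0.18]
tip [0.4291 0.2668 0.0464] axis [0.0217 0.0075 0.9997] tool x [-0.0857 -0.0025 -0.9963] off [ 0.0513 -0.0014  0.0014]
shift mm [10.4 -0.6 -0. ] vertical-down 10mm = [ 9.96 -0.8   0.3 ]
```

Run:
```python
from h import *
view("top",(320,100,480,220),5,"pics/z34.png")
view("scene",(120,220,290,370),4.5,"pics/z35.png")
```

```text
(no output)
```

View pics/z34.png

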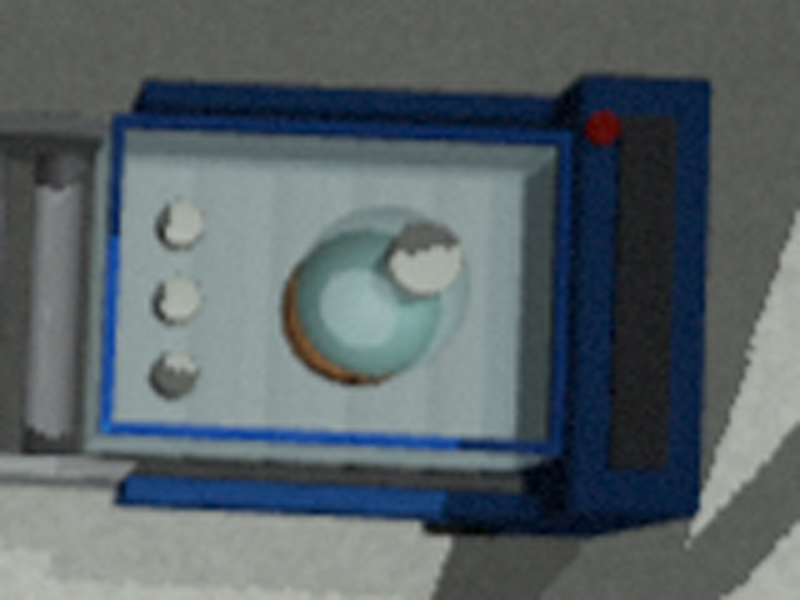

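View pics/z35.png

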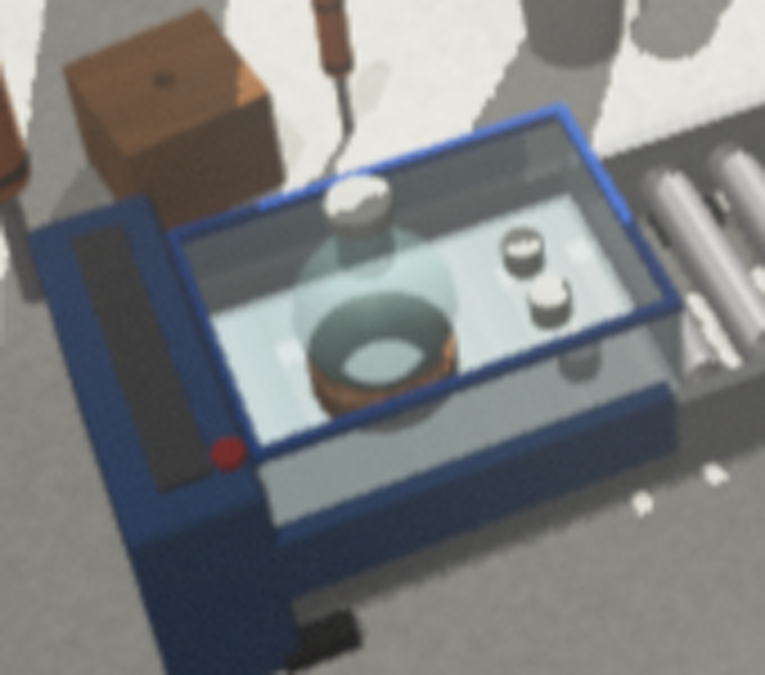

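Emit:
{"name": "move_arm", "arguments": {"plan": [[2,-0.2,0,0,0],[2,-0.2,0,0,0],[2,-0.2,0,0,0]]}}

```text
time_s: 25.17
ee_pos: [0.4325, 0.2667, 0.0924]
orientation: [-0.393, 0.6, 0.427, 0.551]
contact_force: [0.0, -0.6, 0.9]
width: 0.0197
```

Emit:
{"name": "move_arm", "arguments": {"plan": [[2,-0.2,0,0,0],[2,-0.2,0,0,0]]}}

```text
time_s: 25.33
ee_pos: [0.4325, 0.2667, 0.0887]
orientation: [-0.393, 0.6, 0.427, 0.551]
contact_force: [-0.2, -0.1, 4.2]
width: 0.0191
```

Run:
```python
from h import *
t=tip([.4288,.2665,.036])
```

```text
t 25.33 pos [0.4325 0.2667 0.0887] F [-0.2 -0.1  4.2] w 0.0191 j [-0.11  0.67 -0.72  1.87  0.49  0.87  0.17]
tip [0.4301 0.2675 0.0374] axis [0.0192 0.0058 0.9998] tool x [-0.0832 -0.0007 -0.9965] off [ 0.0513 -0.0014  0.0014]
shift mm [ 1.5  0.7 -1.4] vertical-down 10mm = [ 9.97 -0.78  0.28]
```

Emit:
{"name": "move_arm", "arguments": {"plan": [[2,-0.2,0,0,0]]}}

```text
time_s: 25.42
ee_pos: [0.4325, 0.2668, 0.0869]
orientation: [-0.393, 0.6, 0.427, 0.551]
contact_force: [-1.3, -1.2, 4.1]
width: 0.0198
```

Emit:
{"name": "move_arm", "arguments": {"plan": [[2,-0.2,0,0,0]]}}

```text
time_s: 25.5
ee_pos: [0.4328, 0.267, 0.0862]
orientation: [-0.393, 0.599, 0.426, 0.552]
contact_force: [-1.3, -3.3, 21.4]
width: 0.0194
```

Run:
```python
from h import *
t=tip([.4288,.2665,.036])
```

```text
t 25.5 pos [0.4328 0.267  0.0862] F [-1.28 -3.25 21.41] w 0.0194 j [-0.11  0.67 -0.72  1.87  0.49  0.86  0.16]
tip [0.4303 0.2678 0.0349] axis [0.0182 0.0062 0.9998] tool x [-0.0821 -0.0012 -0.9966] off [ 0.0513 -0.0014  0.0014]
shift mm [-0.9  1.1 -1.8] vertical-down 10mm = [ 9.97 -0.77  0.28]
```

Emit:
{"name": "move_arm", "arguments": {"plan": [[1,0,0,0,0],[1,0,0,0,0]], "force": 40}}

```text
time_s: 25.67
ee_pos: [0.4325, 0.267, 0.0866]
orientation: [-0.394, 0.6, 0.426, 0.551]
contact_force: [-1.1, -1.8, 7.6]
width: 0.0191
```

Run:
```python
from h import *
for i in range(4):
    d=view("scene",(310,100,390,190),7,"pics/z36.png"); t=tip([.4288,.2665,.036])
```

```text
t 25.72 pos [0.4325 0.267  0.0866] F [-0.77 -1.69  8.87] w 0.0193 j [-0.11  0.67 -0.72  1.87  0.49  0.86  0.16]
tip [0.4301 0.2677 0.0353] axis [0.017  0.0083 0.9998] tool x [-0.081  -0.0032 -0.9967] off [ 0.0513 -0.0014  0.0014]
shift mm [-0.6  0.9 -1.5] vertical-down 10mm = [ 9.97 -0.76  0.3 ]
t 25.77 pos [0.4325 0.267  0.0866] F [-0.87 -0.86  8.96] w 0.0197 j [-0.11  0.67 -0.72  1.87  0.49  0.86  0.16]
tip [0.4301 0.2677 0.0353] axis [0.017  0.0082 0.9998] tool x [-0.081  -0.0031 -0.9967] off [ 0.0513 -0.0014  0.0014]
shift mm [-0.6  0.9 -1.6] vertical-down 10mm = [ 9.97 -0.76  0.29]
t 25.82 pos [0.4325 0.267  0.0866] F [-1.69 -0.72  9.01] w 0.019 j [-0.11  0.67 -0.72  1.87  0.49  0.86  0.16]
tip [0.4301 0.2677 0.0353] axis [0.0171 0.0082 0.9998] tool x [-0.0811 -0.0031 -0.9967] off [ 0.0513 -0.0014  0.0014]
shift mm [-0.6  0.9 -1.6] vertical-down 10mm = [ 9.97 -0.76  0.29]
t 25.87 pos [0.4325 0.267  0.0866] F [-1.34 -2.67  8.79] w 0.0195 j [-0.11  0.67 -0.72  1.87  0.49  0.86  0.16]
tip [0.4301 0.2677 0.0353] axis [0.0171 0.0081 0.9998] tool x [-0.0811 -0.0031 -0.9967] off [ 0.0513 -0.0014  0.0014]
shift mm [-0.6  0.9 -1.6] vertical-down 10mm = [ 9.97 -0.76  0.29]
```

View pics/z36.png

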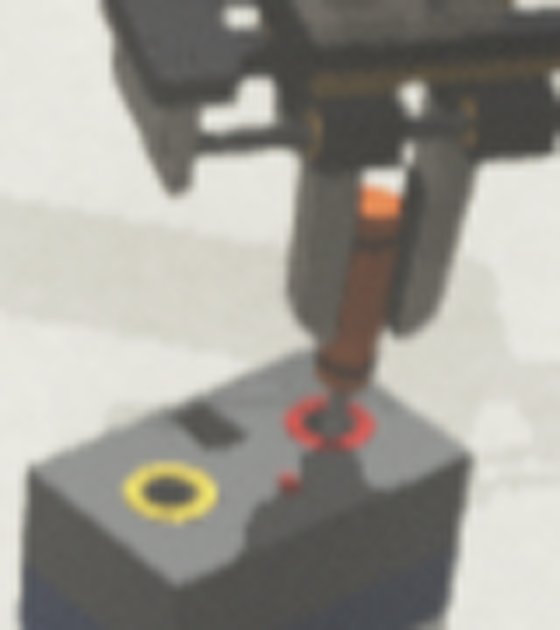

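Emit:
{"name": "move_arm", "arguments": {"plan": [[1.6,-0.1,0,0,0]]}}

```text
time_s: 25.95
ee_pos: [0.4326, 0.267, 0.0864]
orientation: [-0.394, 0.599, 0.425, 0.552]
contact_force: [-1.7, -2.3, 14.9]
width: 0.0188
```

Run:
```python
from h import *
for i in range(4):
    d=cam("scene"); st()
d=cam("top"); cv2.imwrite("pics/tend.png",d["frame"][:,:,::-1])
```

```text
t 26.0 pos [0.4325 0.2671 0.0865] F [-0.52 -1.66 10.96] w 0.0192 j [-0.11  0.67 -0.72  1.87  0.49  0.86  0.16]
t 26.05 pos [0.4326 0.267  0.0865] F [-1.22 -2.27 11.32] w 0.0195 j [-0.11  0.67 -0.72  1.87  0.49  0.86  0.16]
t 26.1 pos [0.4326 0.267  0.0865] F [-1.2  -1.86 11.73] w 0.0194 j [-0.11  0.67 -0.72  1.87  0.49  0.86  0.16]
t 26.15 pos [0.4325 0.267  0.0865] F [-1.37 -1.36 11.73] w 0.0193 j [-0.11  0.67 -0.72  1.87  0.49  0.86  0.16]
```

View pics/tend.png

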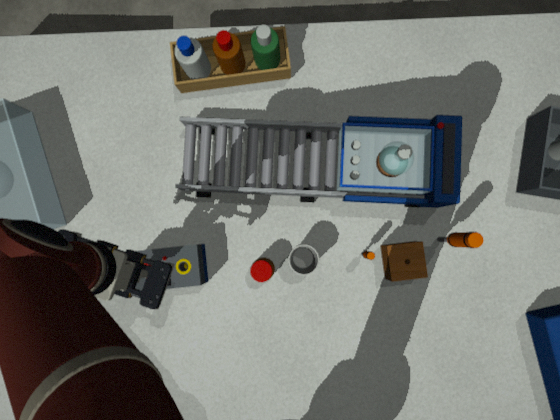

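Steady at about 11.5 N. The tub is home, and the jar and beaker have not moved. Handing in.

```bash
python3 -c "
from workcell import manip
print(manip.sign_off())"
```

```text
the job is handed in; nothing more can be done
None
```

I pushed the tub home, took the middle-sized stylus from the stand, and pressed the reset through the red-ringed hole. I handed in at about 26 s, still gripping the stylus and holding the button down. The sign-off gave no verdict.

**Tub:** It stopped hard against the end stop at about 9 N. Before pressing the reset I checked both views, which showed its rim flush with the heater head to within about 1 mm, upright.

**Reset:** The push settled at about 11.5 N, against the 5 N the button needs. The force had jumped from 4 to 21 N over the last 0.7 mm, so the button had bottomed. My estimate put the stylus tip at about 35 mm above the table, where a fully down button is at 36 mm. The grip opening was about 19.5 mm on the 20 mm handle.

**Left alone:** The jar, the beaker and the yellow-ringed button were not touched, and the final picture shows the jar and beaker where they started.

**What disagreed or went wrong:**
- **Height reading:** The reported tool height was about 26 mm lower than the real fingertips. Because of this, my first push passed over the tub's rim and the closed fingers went into the tub; the tub did not move. I then touched the fingertips to the table to measure the offset, which peaked at about 33 N, and corrected for it.
- **Tool tilt:** The tool picked up a tilt of about 5° during fast moves, so I turned the jaws before gripping and the stylus stayed within about 1.5° of vertical.

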